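# Load the glaze test tiles into the numbered sample rack

## Task

Fill the rack in order: first stand the teal tile in the pocket with one dot, then the mustard-yellow tile in the pocket with two dots, then the dark brown tile in the pocket with three dots. Set each tile down on the pocket's floor, upright, with its glazed face towards the dotted label, without dropping it, and let go of it before you take the next. Leave the green tile in the four-dot pocket, the blue and white tile and the cups where they are.

Things in the scene. Friction and masses are not known exactly. Their poses are not given: they have to be found in the camera images.
- teal_mid (a point): Tile with a teal-blue patch of glaze: L-shaped glaze test tile, 42 (x) x 26 (y) x 62 mm high, about 45 g, standing upright (z up). An upright plate, 8 mm thick in y, glazed on its -y face; a foot, up to 12 mm high, sticks out 18 mm to -y below the glaze. Point: mid-thickness and mid-width of the plate, 31 mm above the underside. Grip the plate above the foot, fingers closing along y.
- yellow_mid (a point): Tile with a mustard-yellow patch of glaze: L-shaped glaze test tile, 42 (x) x 26 (y) x 62 mm high, about 45 g, standing upright (z up). An upright plate, 8 mm thick in y, glazed on its -y face; a foot, up to 12 mm high, sticks out 18 mm to -y below the glaze. Point: mid-thickness and mid-width of the plate, 31 mm above the underside. Grip the plate above the foot, fingers closing along y.
- brown_mid (a point): Tile with a dark brown patch of glaze: L-shaped glaze test tile, 42 (x) x 26 (y) x 62 mm high, about 45 g, standing upright (z up). An upright plate, 8 mm thick in y, glazed on its -y face; a foot, up to 12 mm high, sticks out 18 mm to -y below the glaze. Point: mid-thickness and mid-width of the plate, 31 mm above the underside. Grip the plate above the foot, fingers closing along y.
- pocket1_floor (a point): Grey plastic pocket with one dot on its white label. Point: centre of its floor (46 in x, 31 mm in y), 17 mm above the bench; z up, -y is the front, with the label 36 mm out. Walls 12 mm high lean outward (mouth 52 x 37 mm). A tile rightly in it has the pocket's axes, its plate 9 mm to +y of the point. Fixed; four pockets in a row along x, 68 mm apart, their order varies.
- pocket2_floor (a point): Grey plastic pocket with two dots on its white label. Point: centre of its floor (46 in x, 31 mm in y), 17 mm above the bench; z up, -y is the front, with the label 36 mm out. Walls 12 mm high lean outward (mouth 52 x 37 mm). A tile rightly in it has the pocket's axes, its plate 9 mm to +y of the point. Fixed; four pockets in a row along x, 68 mm apart, their order varies.
- pocket3_floor (a point): Grey plastic pocket with three dots on its white label. Point: centre of its floor (46 in x, 31 mm in y), 17 mm above the bench; z up, -y is the front, with the label 36 mm out. Walls 12 mm high lean outward (mouth 52 x 37 mm). A tile rightly in it has the pocket's axes, its plate 9 mm to +y of the point. Fixed; four pockets in a row along x, 68 mm apart, their order varies.
- green_mid (a point): Tile with a dark green glaze patch, the same shape as the others; the point is half-way up its plate. It already stands in the pocket with four dots; leave it alone.
- blue_mid (a point): Pale tile with a blue and white streaked top, the same shape, standing on the bench among the others; the point is half-way up its plate. It is not wanted; leave it alone.
- cup_a_mid (a point): Clear plastic cup, 75 mm across x 72 mm high, on the bench; the point is its centre, half-way up. Leave it alone.
- cup_b_mid (a point): Buff clay cup, 78 mm across x 76 mm high, on the bench; the point is its centre, half-way up. Leave it alone.
- board: Wooden ware board, 200 (x) x 300 (y) x 12 mm, lying fixed on the bench and carrying the four pockets in a row along its y axis, fronts to its -x. Origin at the middle of its underside.
Not all that is in view belongs to the job. What is shaped like the part that bears teal_mid but purple or red is not meant.

How it is judged:
On the way, in this order (a step that is already met when the one before it is completed fails the run):
1. the teal-blue tile stands in the pocket with one dot, glaze to the front, and is let go (x of teal_mid in the frame of pocket1_floor between -0.0045 and 0.0045 m and y of teal_mid in the frame of pocket1_floor between 0.0045 and 0.0135 m and z of teal_mid in the frame of pocket1_floor between 0.027 and 0.0345 m and angle between teal_mid's own z axis and vertical below 0.1 rad and contact force between teal_tile and the fingers below 0.05 N and linear speed of teal_tile below 0.02 m/s), for 0.2 s.
2. the mustard-yellow tile stands in the pocket with two dots, glaze to the front, and is let go (x of yellow_mid in the frame of pocket2_floor between -0.0045 and 0.0045 m and y of yellow_mid in the frame of pocket2_floor between 0.0045 and 0.0135 m and z of yellow_mid in the frame of pocket2_floor between 0.027 and 0.0345 m and angle between yellow_mid's own z axis and vertical below 0.1 rad and contact force between yellow_tile and the fingers below 0.05 N and linear speed of yellow_tile below 0.02 m/s), for 0.2 s.
3. the dark brown tile stands in the pocket with three dots, glaze to the front, and is let go (x of brown_mid in the frame of pocket3_floor between -0.0045 and 0.0045 m and y of brown_mid in the frame of pocket3_floor between 0.0045 and 0.0135 m and z of brown_mid in the frame of pocket3_floor between 0.027 and 0.0345 m and angle between brown_mid's own z axis and vertical below 0.1 rad and contact force between brown_tile and the fingers below 0.05 N and linear speed of brown_tile below 0.02 m/s), for 0.2 s.
At the end, for the whole second after the job is handed in: Teal, yellow and brown tiles stand in the pockets with one, two and three dots, at rest and let go, upright within 0.1 rad: plate middle within 4.5 mm (pocket x, y) of its place 9 mm behind the floor centre (glaze to the label), 27 to 34.5 mm above the floor (all of step 1 and all of step 2 and all of step 3); the robot touches nothing.
It fails at once if a tile is let go more than about 20 mm above where it belongs ((height (world z) of teal_mid above 0.07 m and contact force between teal_tile and the fingers below 0.05 N) or (height (world z) of yellow_mid above 0.07 m and contact force between yellow_tile and the fingers below 0.05 N) or (height (world z) of brown_mid above 0.07 m and contact force between brown_tile and the fingers below 0.05 N)).
It fails at once if the green tile in the four-dot pocket is moved by more than 12 mm (distance of green_mid from where it was at the start of the episode above 0.012 m).
It fails at once if the blue and white tile is moved by more than 20 mm (distance of blue_mid from where it was at the start of the episode above 0.02 m).
It fails at once if the clear cup is moved by more than 20 mm (distance of cup_a_mid from where it was at the start of the episode above 0.02 m).
It fails at once if the buff cup is moved by more than 20 mm (distance of cup_b_mid from where it was at the start of the episode above 0.02 m).
It also fails if it takes over 72 s, if anything falls off the work surface, if the arm or the gripper's body presses on something with over 40 N, if the wrist force passes 120 N, or if a joint passes its speed limit or range.

## Robot

A 6-joint arm with a two-finger parallel gripper is mounted at the origin on the work surface; the furniture and walls round the work are solid. World frame = base frame: x ahead of the robot, y to its left, z up, the work surface at z = 0. Lengths are in m, angles in rad, forces in N, time in s.
With the tool pointing down it reaches from about 0.35 to 0.775 m from the base axis. Payload 5.5 kg.
Tool frame: the origin (TCP) lies between the finger pads; the fingertips stand 19 mm ahead of it and the grasp point (between the pads) is the TCP (env.tcp_to_tips is the distance from the TCP to the fingertips, in m); z points along the fingers, y is the direction in which the jaws open and shut (so a half turn about z gives the same grasp; the last joint's range is limited). The gripper opens to 85 mm and grips with 20 to 120 N. Pads are 22 mm wide; open, the fingers measure 114 mm over their backs; the gripper's body (76 mm by 85 mm) begins 54 mm behind the grasp point. The pads swing forward as they close: fully open they stand 13 mm farther back than shut.
Start: joints at [1.167, 0.313, 0.046, 1.304, 0, 1.431], TCP at [0.15, 0.555, 0.25] pointing down, gripper open.
Joint ranges: [-2.76, 2.76], [-0.86, 1.69], [-1.03, 1.26], [-2.2, 2.34], [-1.47, 1.5], [-3.14, 3.14]. Speed limits (rad/s): [2.57, 2.57, 3.14, 3.14, 3.14, 3.14].

## Interface

Orientations are given as a unit quaternion [w, x, y, z].
In Python, from workcell import env, eyes, job gives the robot as it stands. The module is installed in compiled form; this text tells all that it offers.
- The arm moves only by the tool move_arm, never from a script. Its argument "commands" is a list of rows, each a list of 3 entries, a list of its own where there are three numbers: the shift along the world's x, y, z as a fraction of full scale, then the turn, a rotation vector about the world's x, y, z as a fraction of full scale, then the gripper command: -1 is shut, 1 is fully open, values between are in proportion. In form: [[[x, y, z], [wx, wy, wz], gripper], ...]. A call has 1 to 5 rows; each row shifts and turns the commanded pose from where the row before left it; what a row does not reach is not made up. Full scale, the value 1, is 0.04 m for a shift and 8 degrees for a turn. A row lasts 1/10 s, in which the tool goes at most 50 mm and 8.59 degrees, less where a joint would pass 70% of its speed; a pose out of reach is approached as far as the arm can. A call with a number of a shift or a turn outside -1 to 1 is refused whole. A call with a gripper value outside its range is refused whole. The fingers move at their own pace and stop on an object; "newtons" is the grip in N (left out, the last holds). Time passes only in rows, so rows that do not move let the fingers close. It gives the time, the measured TCP pose, the force and the opening at its end, in the units of the state.
- env.get_state(): the state, without advancing time (a new reading comes with each control period).
- eyes.read_camera(name): name is "side" or "top"; returns a dict with "frame" (384x512x3 uint8, red, green, blue), "mtx" (3x3 intrinsics, pixels), "camera_from_world" (4x4, takes a point from world to camera coordinates). Camera axes: x right, y down, z forward; pixel columns grow to the right and rows downward; lengths in m; the calibration is good to about 2 mm. A picture is of the moment at which its call begins. There is no depth.
- job.hand_in(): hands the job in, once; it reports no verdict.
The state is a dict: "clock": time; "joint_pos": joint angles; "qvel": joint speeds; "tau": joint torques, N m; "tcp_pos": TCP position; "orientation": TCP orientation; "wrist_force": force on the tool from outside, world axes, zero at the start; "ft_torque": the same for the moment, N m; "finger_gap": finger opening in m.
Only numpy, scipy, OpenCV 4.12 (cv2) and the standard library are available. Lean on these libraries where they do the work, as an engineer would, in place of code of your own. Each camera call takes 0.05 s, during which the arm holds its last target.

## Working session

There is one attempt and no reset: what is moved stays moved. The work goes in short steps, Python scripts to look and compute and a tool call to move; the robot and the scene stay as the last step left them, time stands still between calls to the robot, and variables do not carry over. Pictures are saved under pics/ and viewed, and the job is handed in when it is done.

Besides the shell and the picture viewer there is one more tool, called in YAML: its name, and indented under it one key for each argument. move_arm: Moves the arm, as the interface text tells. Its arguments: {"type":"object","properties":{"commands":{"type":"array","items":{"type":"array"}},"newtons":{"type":"number"}},"required":["commands"]}

```bash
mkdir -p pics
cat > h.py <<'E'
import numpy as np, cv2
from workcell import env, eyes, job
def snap(n,fn):
    r=eyes.read_camera(n); cv2.imwrite(f'pics/{fn}.png',r['frame'][:,:,::-1]); np.savez(f'pics/{fn}.npz',f=r['frame'],K=r['mtx'],T=r['camera_from_world']); return r
def load(fn):
    d=np.load(f'pics/{fn}.npz'); return d['f'],d['K'],d['T']
def proj(K,T,p):
    p=np.atleast_2d(p); c=(T[:3,:3]@p.T).T+T[:3,3]; u=(K@c.T).T; return u[:,:2]/u[:,2:]
def ray(K,T,uv,z):
    d=T[:3,:3].T@np.linalg.inv(K)@np.array([uv[0],uv[1],1.]); o=-T[:3,:3].T@T[:3,3]
    return o+d*(z-o[2])/d[2]
E
python3 - <<'E'
from h import *
for n in ['top','side']:
    r=snap(n,n+'0'); T=r['camera_from_world']; print(n,r['mtx'].round(1).tolist(),(-T[:3,:3].T@T[:3,3]).round(3),T[:3,:3].round(3).tolist())
    cv2.imwrite(f'pics/{n}0b.png',cv2.resize(r['frame'][:,:,::-1],(800,600),interpolation=cv2.INTER_CUBIC))
print(env.get_state())
E
```

```text
top [[425.8, 0.0, 256.0], [0.0, 425.8, 188.0], [0.0, 0.0, 1.0]] [0.278 0.063 1.226] [[-0.025, -1.0, -0.002], [-0.972, 0.025, -0.232], [0.232, -0.004, -0.973]]
side [[432.7, 0.0, 260.9], [0.0, 432.7, 191.2], [0.0, 0.0, 1.0]] [1.066 0.551 0.95 ] [[-0.691, 0.723, -0.002], [0.565, 0.539, -0.625], [-0.451, -0.433, -0.78]]
{'clock': 0.1, 'joint_pos': array([1.16740433e+00, 3.13922149e-01, 4.51156634e-02, 1.30360783e+00,
       3.37759624e-05, 1.43120337e+00]), 'qvel': array([ 4.29855316e-04, -2.25048853e-03,  2.27729779e-03, -3.02307229e-05,
       -7.22769248e-04, -1.09687305e-03]), 'tau': array([ 1.84334465e-03, -4.81726277e+01,  2.99244654e+01,  1.27304738e-02,
       -1.83504580e-04, -5.85214011e-08]), 'tcp_pos': array([0.14976275, 0.55472391, 0.24950925]), 'orientation': array([-2.33217158e-04,  1.31517369e-01,  9.91313536e-01, -7.74833846e-04]), 'wrist_force': array([-0.72382112, -0.42425362, -0.31401002]), 'ft_torque': array([-0.00069975, -0.01204885, -0.00924886]), 'finger_gap': 0.08542704089557565}
```

View pics/top0b.png

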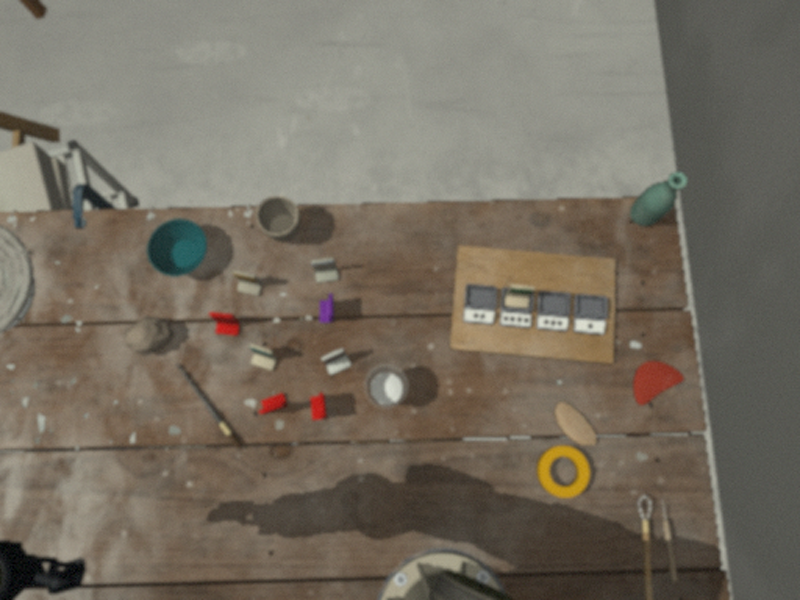

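View pics/side0b.png

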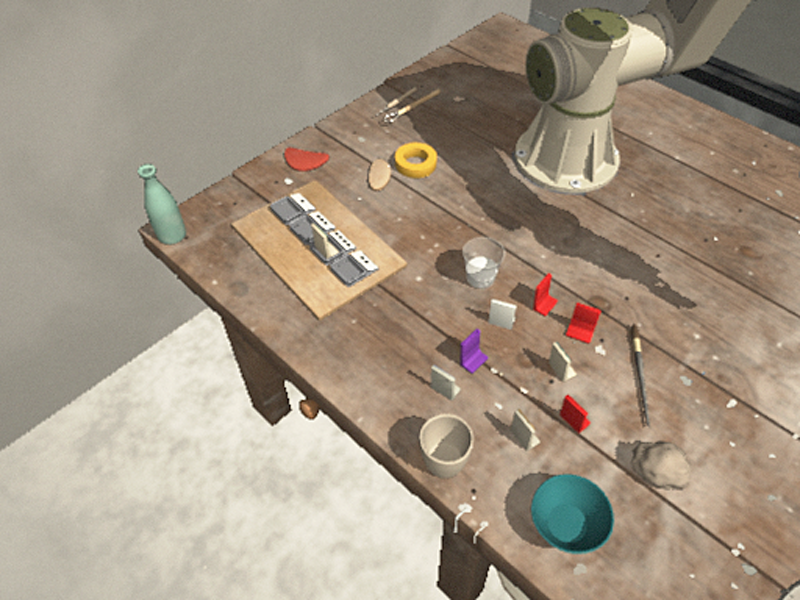

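Run:
```python
from h import *
f,K,T=load('top0'); c=f[158:245,132:242]
cv2.imwrite('pics/c1.png',cv2.resize(c[:,:,::-1],(770,609)[:2],interpolation=cv2.INTER_CUBIC)[:600])
f,K,T=load('side0'); c=f[185:295,265:395]
cv2.imwrite('pics/c2.png',cv2.resize(c[:,:,::-1],None,fx=5.4,fy=5.4,interpolation=cv2.INTER_CUBIC)[:600])
f,K,T=load('top0'); c=f[150:240,285:400]
cv2.imwrite('pics/c3.png',cv2.resize(c[:,:,::-1],None,fx=6.5,fy=6.5,interpolation=cv2.INTER_CUBIC)[:600])
```

```text
(no output)
```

View pics/c1.png

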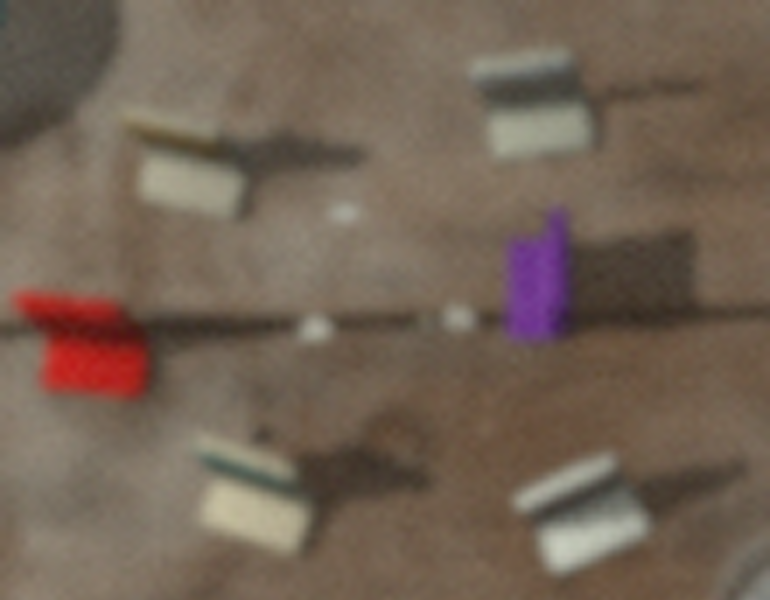

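View pics/c2.png

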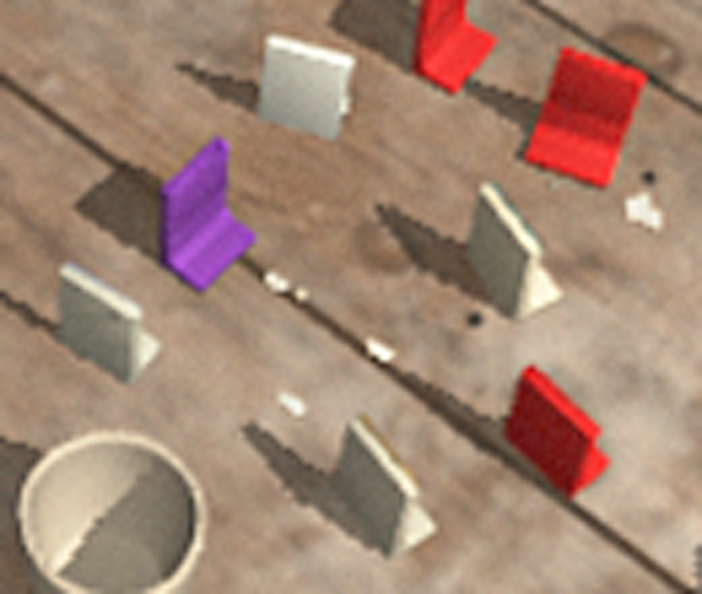

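View pics/c3.png

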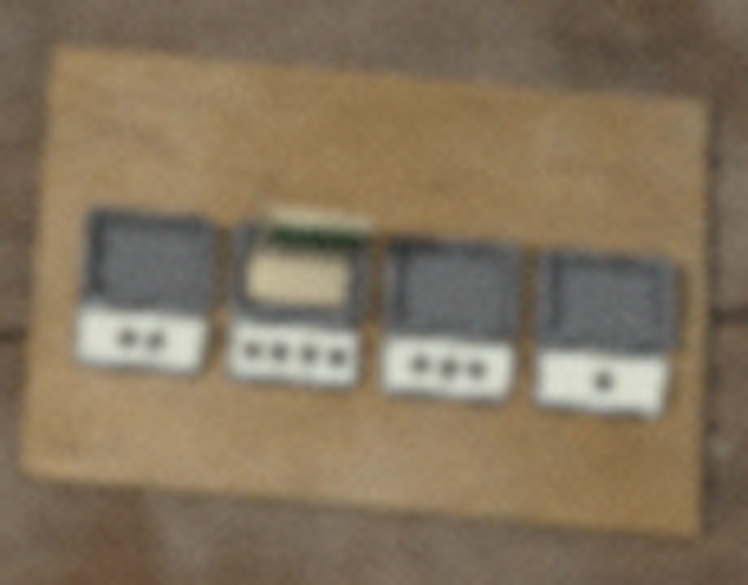

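Run:
```python
from h import *
f,K,T=load('top0')
cs={'yel':(147,169),'tr':(197,165),'teal':(157,217),'br':(204,221)}
ims=[]
for n,(x0,y0) in cs.items():
    c=f[y0:y0+24,x0:x0+28]
    im=cv2.resize(c[:,:,::-1],None,fx=14,fy=12.5,interpolation=cv2.INTER_CUBIC)
    h=cv2.cvtColor(im,cv2.COLOR_BGR2HSV).astype(float);h[...,1]=np.clip(h[...,1]*1.8,0,255);ims.append(cv2.cvtColor(h.astype(np.uint8),cv2.COLOR_HSV2BGR))
cv2.imwrite('pics/c4.png',np.vstack([np.hstack(ims[:2]),np.hstack(ims[2:])]))
f,K,T=load('side0')
ims=[]
for (x0,y0) in [(325,255),(272,228),(348,215),(308,187)]:
    c=f[y0:y0+32,x0:x0+32]
    im=cv2.resize(c[:,:,::-1],None,fx=11,fy=9.3,interpolation=cv2.INTER_CUBIC)
    h=cv2.cvtColor(im,cv2.COLOR_BGR2HSV).astype(float);h[...,1]=np.clip(h[...,1]*1.8,0,255);ims.append(cv2.cvtColor(h.astype(np.uint8),cv2.COLOR_HSV2BGR))
cv2.imwrite('pics/c5.png',np.vstack([np.hstack(ims[:2]),np.hstack(ims[2:])]))
```

```text
(no output)
```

View pics/c4.png

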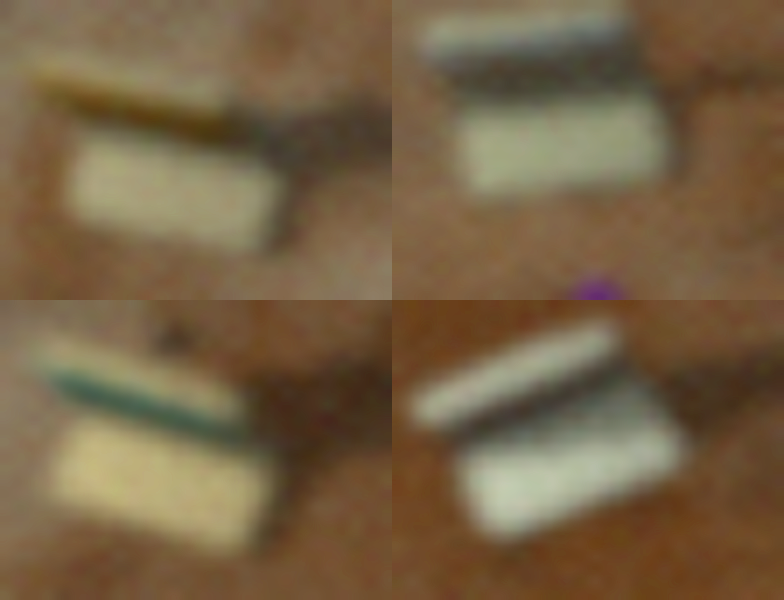

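View pics/c5.png

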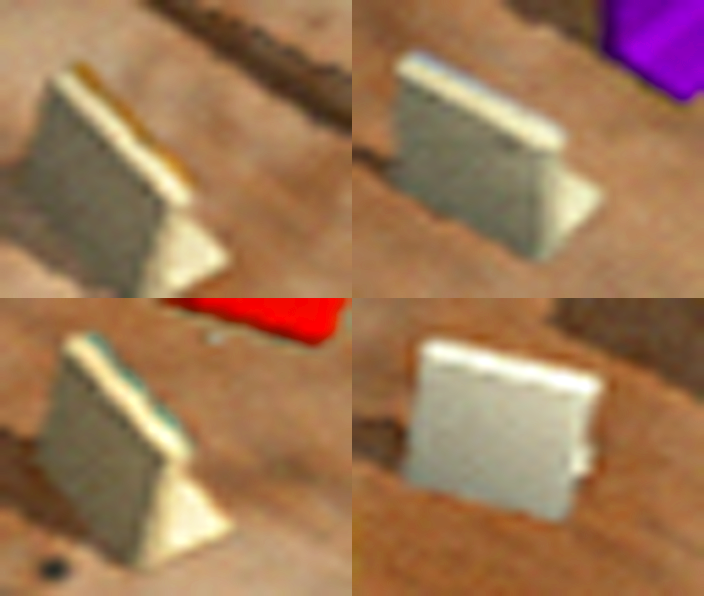

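```bash
cat > m.py <<'E'
from h import *
def pk(cell,u,v,x0,y0,sx,sy): return ((u-cell[0]+.5)/sx-.5+x0,(v-cell[1]+.5)/sy-.5+y0)
f,K,T=load('top0')
# foot bright mask
cs={'yel':(147,169),'blue':(197,165),'teal':(157,217),'brown':(204,221)}
for n,(x0,y0) in cs.items():
    c=f[y0:y0+24,x0:x0+28].max(2)
    im=cv2.resize(c,None,fx=10,fy=10,interpolation=cv2.INTER_CUBIC)
    t,_=cv2.threshold(im,0,255,cv2.THRESH_OTSU); 
    m=(im>t).astype(np.uint8)
    cn,_=cv2.findContours(m,cv2.RETR_EXTERNAL,cv2.CHAIN_APPROX_NONE)
    for q in cn:
        if cv2.contourArea(q)<1500: continue
        (cx,cy),wh,a=cv2.minAreaRect(q); b=cv2.boxPoints(((cx,cy),wh,a))
        M=cv2.moments(q); g=(M['m10']/M['m00'],M['m01']/M['m00'])
        px=lambda p:((p[0]+.5)/10-.5+x0,(p[1]+.5)/10-.5+y0)
        print(n,t,'px',np.round(px(g),1),'wh',np.round(wh,0),round(a,1),'z8',ray(K,T,px(g),.008)[:2].round(4),'z62',ray(K,T,px(g),.062)[:2].round(4))
        for p in b: print('   ',ray(K,T,px(p),.008)[:2].round(4),ray(K,T,px(p),.062)[:2].round(4))
f,K,T=load('side0')
P={'yel':[(60,75),(180,205)],'blue':[(400,65),(556,145)],'teal':[(72,348),(170,462)],'brown':[(427,348),(598,382)]}
O={'yel':((0,0),325,255),'blue':((352,0),272,228),'teal':((0,298),348,215),'brown':((352,298),308,187)}
for n in P:
    a,b=[ray(K,T,pk(O[n][0],u,v,O[n][1],O[n][2],11,9.3),.062)[:2] for u,v in P[n]]
    d=b-a; print('side',n,'mid',((a+b)/2).round(4),'len',np.linalg.norm(d).round(4),'dir deg',np.degrees(np.arctan2(d[1],d[0])).round(1))
E
python3 m.py
```

```text
yel 110.0 px [159.3 180.6] wh [239. 279.] 90.0 z8 [0.5985 0.3428] z62 [0.5843 0.3304]
    [0.6364 0.3816] [0.6205 0.3675]
    [0.6343 0.2987] [0.6185 0.2882]
    [0.5613 0.2973] [0.5488 0.2869]
    [0.5634 0.3791] [0.5507 0.3651]
blue 111.0 px [220.  166.4] wh [46. 89.] 90.0 z8 [0.6375 0.1633] z62 [0.6216 0.1588]
    [0.6436 0.1764] [0.6274 0.1714]
    [0.6429 0.1499] [0.6267 0.1461]
    [0.6286 0.15  ] [0.6131 0.1462]
    [0.6293 0.1765] [0.6137 0.1715]
blue 111.0 px [208.4 178.8] wh [239. 279.] 90.0 z8 [0.6002 0.1978] z62 [0.5859 0.1918]
    [0.645 0.233] [0.6287 0.2255]
    [0.6429 0.1499] [0.6267 0.1461]
    [0.5697 0.1505] [0.5567 0.1466]
    [0.5717 0.2325] [0.5587 0.225 ]
teal 129.0 px [164.4 228.4] wh [190. 187.] 90.0 z8 [0.456  0.3241] z62 [0.4481 0.3125]
    [0.4866 0.3476] [0.4774 0.335 ]
    [0.4853 0.2935] [0.4761 0.2833]
    [0.4302 0.2924] [0.4235 0.2823]
    [0.4316 0.346 ] [0.4248 0.3334]
brown 133.0 px [215.4 234.6] wh [ 66. 154.] 77.2 z8 [0.4343 0.1774] z62 [0.4274 0.1723]
    [0.4387 0.1987] [0.4316 0.1927]
    [0.4475 0.1554] [0.4399 0.1513]
    [0.429  0.1514] [0.4223 0.1475]
    [0.4203 0.1945] [0.414  0.1887]
brown 133.0 px [211.7 226.4] wh [ 30. 151.] 64.6 z8 [0.4584 0.188 ] z62 [0.4504 0.1825]
    [0.4539 0.2092] [0.4461 0.2027]
    [0.4717 0.1699] [0.4631 0.1652]
    [0.4638 0.1663] [0.4556 0.1617]
    [0.4461 0.2055] [0.4386 0.1992]
side yel mid [0.6017 0.3413] len 0.0417 dir deg 74.2
side blue mid [0.6229 0.1988] len 0.0415 dir deg 97.5
side teal mid [0.4664 0.3088] len 0.0402 dir deg 68.5
side brown mid [0.4488 0.1801] len 0.0414 dir deg 116.5
```

```bash
cat > m2.py <<'E'
from m import pk
from h import *
f,K,T=load('top0')
P={'yel':[((35,68),(228,115),.062),((70,216),(263,250),0.003)],'teal':[((46,362),(243,412),.062),((52,493),(240,554),.003)],'brown':[((425,407),(610,335),.062),((492,541),(685,462),.003)]}
O={'yel':((0,0),147,169),'teal':((0,300),157,217),'brown':((392,300),204,221)}
for n in P:
  for p,q,z in P[n]:
    a,b=[ray(K,T,pk(O[n][0],u,v,O[n][1],O[n][2],14,12.5),z)[:2] for u,v in (p,q)]
    d=a-b; print('top',n,z,'mid',((a+b)/2).round(4),'len',np.linalg.norm(d).round(4),'dir',np.degrees(np.arctan2(d[1],d[0])).round(1))
# board & pockets
b=f[150:240,285:400]; L=[]
k=lambda p:((p[0]+.5)/6.5-.5+285,(p[1]+.5)/6.5-.5+150)
B=[(52,48),(707,100),(697,533),(25,474)]
W=np.array([ray(K,T,k(p),.012)[:2] for p in B]);print('board',W.round(4).tolist(),'c',W.mean(0).round(4))
for i,j in ((1,0),(2,3),(3,0),(2,1)): d=W[j]-W[i];print(np.linalg.norm(d).round(4),np.degrees(np.arctan2(d[1],d[0])).round(2))
im=cv2.resize(b,None,fx=6.5,fy=6.5,interpolation=cv2.INTER_CUBIC)
h=cv2.cvtColor(im,cv2.COLOR_RGB2HSV)
m=((h[...,1]<45)&(h[...,2]>150)).astype(np.uint8); m=cv2.morphologyEx(m,cv2.MORPH_CLOSE,np.ones((15,15)))
n,_,st,ce=cv2.connectedComponentsWithStats(m)
for s,c in zip(st[1:],ce[1:]):
  if s[4]>2000: print('label',s.tolist(),c.round(1),ray(K,T,k(c),.025)[:2].round(4))
m=((h[...,1]<60)&(h[...,2]<135)&(h[...,2]>50)).astype(np.uint8);m=cv2.morphologyEx(m,cv2.MORPH_OPEN,np.ones((9,9)))
n,_,st,ce=cv2.connectedComponentsWithStats(m)
for s,c in zip(st[1:],ce[1:]):
  if s[4]>2000: print('grey',s.tolist(),c.round(1),ray(K,T,k(c),.023)[:2].round(4))
f,K,T=load('side0');c=f[115:205,145:265]
cv2.imwrite('pics/c6.png',cv2.resize(c[:,:,::-1],None,fx=6.5,fy=6.5,interpolation=cv2.INTER_CUBIC))
E
python3 m2.py | grep -v '^  '
```

```text
yel 110.0 px [159.3 180.6] wh [239. 279.] 90.0 z8 [0.5985 0.3428] z62 [0.5843 0.3304]
blue 111.0 px [220.  166.4] wh [46. 89.] 90.0 z8 [0.6375 0.1633] z62 [0.6216 0.1588]
blue 111.0 px [208.4 178.8] wh [239. 279.] 90.0 z8 [0.6002 0.1978] z62 [0.5859 0.1918]
teal 129.0 px [164.4 228.4] wh [190. 187.] 90.0 z8 [0.456  0.3241] z62 [0.4481 0.3125]
brown 133.0 px [215.4 234.6] wh [ 66. 154.] 77.2 z8 [0.4343 0.1774] z62 [0.4274 0.1723]
brown 133.0 px [211.7 226.4] wh [ 30. 151.] 64.6 z8 [0.4584 0.188 ] z62 [0.4504 0.1825]
side yel mid [0.6017 0.3413] len 0.0417 dir deg 74.2
side blue mid [0.6229 0.1988] len 0.0415 dir deg 97.5
side teal mid [0.4664 0.3088] len 0.0402 dir deg 68.5
side brown mid [0.4488 0.1801] len 0.0414 dir deg 116.5
top yel 0.062 mid [0.5983 0.3403] len 0.0411 dir 73.0
top yel 0.003 mid [0.5797 0.3459] len 0.042 dir 77.2
top teal 0.062 mid [0.4615 0.3061] len 0.0409 dir 72.8
top teal 0.003 mid [0.439  0.3174] len 0.0418 dir 68.9
top brown 0.062 mid [0.4508 0.1803] len 0.0394 dir 112.5
top brown 0.003 mid [0.4289 0.1717] len 0.0433 dir 113.4
board [[0.6601, -0.0537], [0.6277, -0.3515], [0.4298, -0.3273], [0.4634, -0.0329]] c [ 0.5453 -0.1913]
0.2996 83.79
0.2963 83.49
0.1978 -6.03
0.1993 -6.97
label [74, 307, 132, 67, 6971] [138.  339.3] [ 0.5203 -0.0844]
label [226, 321, 131, 64, 6782] [291.6 353.2] [ 0.5123 -0.152 ]
label [380, 338, 132, 60, 6862] [445.4 367.2] [ 0.5043 -0.2194]
label [536, 351, 132, 63, 6713] [601.3 380.8] [ 0.4965 -0.2876]
grey [79, 207, 139, 111, 13279] [148.6 261.1] [ 0.5561 -0.0913]
grey [226, 221, 144, 111, 7810] [296.1 279.5] [ 0.5461 -0.1565]
grey [380, 238, 144, 107, 13691] [452.4 289.1] [ 0.5399 -0.2257]
grey [532, 249, 147, 107, 14272] [605.4 302.3] [ 0.5322 -0.2932]
```

```bash
sleep 1
```

```text
(no output)
```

View pics/c6.png

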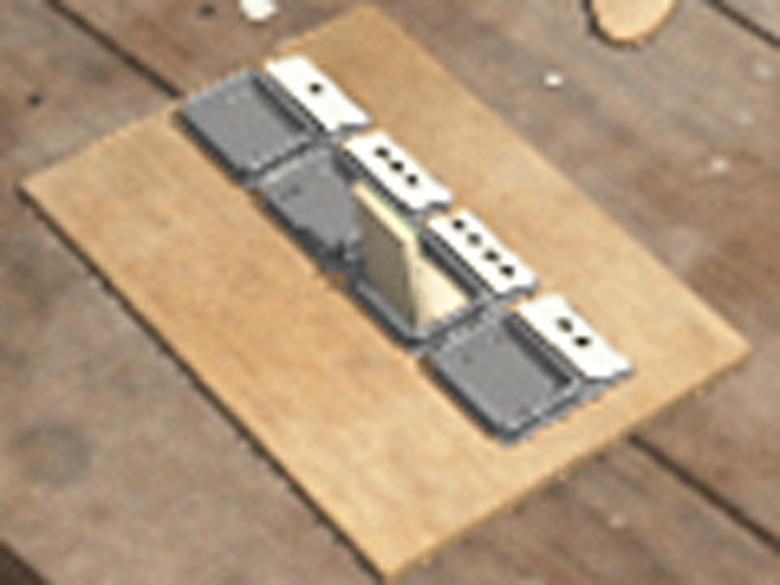

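Run:
```python
from h import *
_,Kt,Tt=load('top0');_,Ks,Ts=load('side0')
kt=lambda p:((p[0]+.5)/6.5-.5+285,(p[1]+.5)/6.5-.5+150)
ks=lambda p:((p[0]+.5)/6.5-.5+145,(p[1]+.5)/6.5-.5+115)
for n,a,b in [('1',(603,381),(316,88)),('2',(141,340),(575,334)),('3',(449,367),(397,165)),('4',(295,354),(484,246))]:
    X=cv2.triangulatePoints(Kt@Tt[:3],Ks@Ts[:3],np.array(kt(a)),np.array(kt(b) if 0 else ks(b)));X=(X[:3]/X[3]).ravel()
    print(n,X.round(4),(proj(Kt,Tt,X)[0]-kt(a)).round(2), 'top z25',ray(Kt,Tt,kt(a),.025)[:2].round(4),'side z25',ray(Ks,Ts,ks(b),.025)[:2].round(4))
W=np.array([ray(Ks,Ts,ks(p),.012)[:2] for p in [(370,5),(750,350),(390,580),(22,188)]]);print(W.round(4).tolist(),W.mean(0))
for i,j in ((0,1),(3,2),(0,3),(1,2)): d=W[j]-W[i];print(np.linalg.norm(d).round(4),np.degrees(np.arctan2(d[1],d[0])).round(2))
# rim quads side: pocket1, pocket2
```

```text
1 [ 0.4959 -0.2878  0.0253] [-0.15  0.14] top z25 [ 0.4964 -0.2884] side z25 [ 0.4955 -0.2875]
2 [ 0.5197 -0.0854  0.0243] [-0.16  0.12] top z25 [ 0.5199 -0.0857] side z25 [ 0.5199 -0.0844]
3 [ 0.504  -0.2206  0.0255] [-0.11  0.09] top z25 [ 0.5043 -0.221 ] side z25 [ 0.5035 -0.2206]
4 [ 0.5115 -0.153   0.0255] [-0.12  0.1 ] top z25 [ 0.5119 -0.1534] side z25 [ 0.5111 -0.153 ]
[[0.4297, -0.3255], [0.465, -0.0299], [0.6615, -0.0497], [0.6272, -0.3473]] [ 0.54584028 -0.18811337]
0.2977 83.19
0.2996 83.43
0.1987 -6.31
0.1975 -5.78
```

Run:
```python
from h import *
f,K,T=load('top0')
h=cv2.cvtColor(f,cv2.COLOR_RGB2HSV)
m=(((h[...,0]<6)|(h[...,0]>174))&(h[...,1]>180)&(h[...,2]>90)).astype(np.uint8)
n,_,st,ce=cv2.connectedComponentsWithStats(m)
for s,c in zip(st[1:],ce[1:]):
  if s[4]>30: print(s.tolist(),[ray(K,T,c,z)[:2].round(3).tolist() for z in (0.01,.03,.06)])
for p in [(387,385),(387,366),(367,385),(407,385),(387,404)]: print(ray(K,T,(p[0]*.64,p[1]*.64),.072)[:2].round(3),ray(K,T,(p[0]*.64,p[1]*.64),.0)[:2].round(3))
```

```text
[136, 201, 17, 13, 147] [[0.518, 0.384], [0.515, 0.378], [0.509, 0.37]]
[167, 252, 16, 12, 116] [[0.372, 0.293], [0.37, 0.289], [0.368, 0.283]]
[199, 252, 10, 16, 117] [[0.363, 0.212], [0.361, 0.209], [0.359, 0.206]]
[0.392 0.084] [0.399 0.086]
[0.425 0.084] [0.434 0.085]
[0.393 0.119] [0.4   0.122]
[0.391 0.05 ] [0.398 0.049]
[0.36  0.085] [0.365 0.087]
```

move_arm:
  commands:
    - [[1, -0.7, 0], [0, 0, -1], -0.1]
    - [[1, -0.7, 0], [0, 0, -1], -0.1]
    - [[1, -0.7, 0], [0, 0, -1], -0.1]
    - [[1, -0.7, 0], [0, 0, -1], -0.1]
    - [[1, -0.7, 0], [0, 0, -1], -0.1]
  newtons: 30

```text
clock: 0.6
tcp_pos: [0.351, 0.4137, 0.25]
orientation: [-0.0, 0.465, 0.885, -0.0]
wrist_force: [0.3, 0.6, 0.1]
finger_gap: 0.0386
```

move_arm:
  commands:
    - [[1, -0.7, 0], [0, 0, -1], -0.1]
    - [[1, -0.7, 0], [0, 0, -1], -0.1]
    - [[0.8, -0.7, 0], [0, 0, -1], -0.1]
    - [[0, -0.5, 0], [0, 0, -1], -0.1]
    - [[0, -0.5, 0], [0, 0, -1], -0.1]

```text
clock: 1.1
tcp_pos: [0.4628, 0.2895, 0.2494]
orientation: [-0.0, 0.741, 0.672, -0.001]
wrist_force: [0.2, 0.5, 1.0]
finger_gap: 0.0384
```

move_arm:
  commands:
    - [[0, 0, -1], [0, 0, -1], -0.1]
    - [[0, 0, -1], [0, 0, -0.86], -0.1]
    - [[0, 0, 0], [0, 0, 0], -0.1]
    - [[0, 0, 0], [0, 0, 0], -0.1]

```text
clock: 1.5
tcp_pos: [0.4613, 0.2909, 0.1702]
orientation: [-0.0, 0.818, 0.575, -0.001]
wrist_force: [-0.1, 0.8, -0.1]
finger_gap: 0.0383
```

```bash
cat >> h.py <<'E'
def st():
    s=env.get_state(); q=s['orientation']; from scipy.spatial.transform import Rotation as R
    M=R.from_quat([q[1],q[2],q[3],q[0]]).as_matrix()
    print('t',round(s['clock'],2),'tcp',s['tcp_pos'].round(4),'jaw deg',np.degrees(np.arctan2(M[1,1],M[0,1])).round(2),'z',M[:,2].round(3),'gap',round(s['finger_gap'],4),'F',s['wrist_force'].round(1),'q',s['joint_pos'].round(2))
    return s
E
python3 - <<'E'
from h import *
st()
E
```

```text
t 1.5 tcp [0.4613 0.2909 0.1702] jaw deg -19.83 z [-0.002 -0.001 -1.   ] gap 0.0383 F [-0.1  0.8 -0.1] q [ 0.42  0.29 -0.18  1.1  -0.    2.33]
```

move_arm:
  commands:
    - [[0.03, 0.44, 0], [0, 0, 0], -0.1]
    - [[0, 0, 0], [0, 0, 0], -0.1]
    - [[0, 0, -0.8], [0, 0, 0], -0.1]
    - [[0, 0, -0.4], [0, 0, 0], -0.1]
    - [[0, 0, 0], [0, 0, 0], -0.1]

```text
clock: 2.0
tcp_pos: [0.4624, 0.309, 0.1215]
orientation: [-0.0, 0.819, 0.574, -0.001]
wrist_force: [-0.4, -0.1, -0.1]
finger_gap: 0.0386
```

Run:
```python
from h import *
st()
a=snap('top','top1');b=snap('side','side1')
st()
ct=a['frame'][195:255,140:200];cs=b['frame'][170:250,310:390]
cv2.imwrite('pics/v1.png',np.hstack([cv2.resize(c[:,:,::-1],(400,400),interpolation=cv2.INTER_CUBIC) for c in (ct,cs)]))
```

```text
t 2.0 tcp [0.4624 0.309  0.1215] jaw deg -19.89 z [-0.002 -0.001 -1.   ] gap 0.0386 F [-0.4 -0.1 -0.1] q [ 0.44  0.35 -0.23  1.   -0.    2.36]
t 2.1 tcp [0.4638 0.3095 0.1236] jaw deg -19.93 z [ 0.001  0.001 -1.   ] gap 0.0387 F [0.5 0.  0.6] q [ 0.44  0.35 -0.22  1.   -0.    2.36]
```

View pics/v1.png

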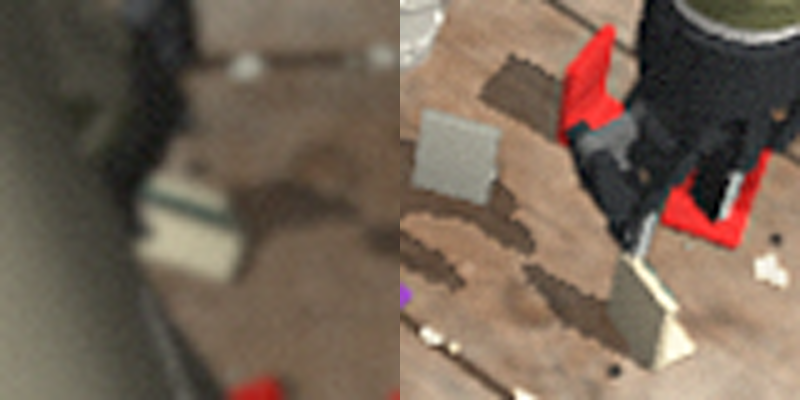

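move_arm:
  commands:
    - [[0, 0, -0.7], [0, 0, 0], -0.1]
    - [[0, 0, -0.7], [0, 0, 0], -0.1]
    - [[0, 0, -0.6], [0, 0, 0], -0.1]
    - [[0, 0, 0], [0, 0, 0], -0.1]

```text
clock: 2.5
tcp_pos: [0.4621, 0.3083, 0.0411]
orientation: [-0.0, 0.819, 0.574, -0.001]
wrist_force: [-0.2, 0.1, -0.6]
finger_gap: 0.0384
```

Run:
```python
from h import *
st()
b=snap('side','side2')
cs=b['frame'][170:250,310:390]
cv2.imwrite('pics/v2.png',np.hstack([cv2.resize(c[:,:,::-1],(500,500),interpolation=cv2.INTER_CUBIC) for c in (cs,)]))
```

```text
t 2.5 tcp [0.4621 0.3083 0.0411] jaw deg -19.97 z [-0.003 -0.001 -1.   ] gap 0.0384 F [-0.2  0.1 -0.6] q [ 0.44  0.43 -0.33  0.81 -0.    2.36]
```

View pics/v2.png

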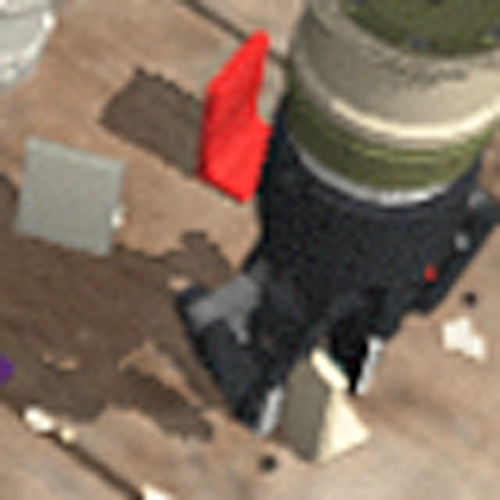

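move_arm:
  commands:
    - [[0, 0, 0], [0, 0, 0], -0.5]
    - [[0, 0, 0], [0, 0, 0], -0.75]
    - [[0, 0, 0], [0, 0, 0], -1]
    - [[0, 0, 0], [0, 0, 0], -1]
    - [[0, 0, 0], [0, 0, 0], -1]
  newtons: 40

```text
clock: 3.05
tcp_pos: [0.464, 0.3099, 0.0447]
orientation: [-0.0, 0.819, 0.574, 0.002]
wrist_force: [-2.7, 0.6, 7.4]
finger_gap: 0.0057
```

move_arm:
  commands:
    - [[0, 0, 0.5], [0, 0, 0], -1]
    - [[0, 0, 0.8], [0, 0, 0], -1]
    - [[0, 0, 0.8], [0, 0, 0], -1]
    - [[0, 0, 0.8], [0, 0, 0], -1]
    - [[0, 0, 0.3], [0, 0, 0], -1]

```text
clock: 3.55
tcp_pos: [0.4651, 0.3097, 0.1749]
orientation: [0.001, 0.819, 0.574, 0.004]
wrist_force: [0.5, 0.7, -0.4]
finger_gap: 0.0056
```

move_arm:
  commands:
    - [[0.1, -1, 0], [0, 0, 0.33], -1]
    - [[0.1, -1, 0], [0, 0, 0.33], -1]
    - [[0.1, -1, 0], [0, 0, 0.33], -1]
    - [[0.1, -1, 0], [0, 0, 0.34], -1]
    - [[0.1, -1, 0], [0, 0, 0.34], -1]

```text
clock: 4.05
tcp_pos: [0.483, 0.1073, 0.1702]
orientation: [0.0, 0.746, 0.666, 0.0]
wrist_force: [0.8, -0.3, -0.1]
finger_gap: 0.0058
```

move_arm:
  commands:
    - [[0.1, -1, 0], [0, 0, 0], -1]
    - [[0.1, -1, 0], [0, 0, 0], -1]
    - [[0.1, -1, 0], [0, 0, 0], -1]
    - [[0.2, -1, 0], [0, 0, 0], -1]
    - [[0.2, -1, 0], [0, 0, 0], -1]

```text
clock: 4.55
tcp_pos: [0.511, -0.0929, 0.1703]
orientation: [0.0, 0.747, 0.665, 0.0]
wrist_force: [0.1, 0.6, -0.5]
finger_gap: 0.0058
```

move_arm:
  commands:
    - [[0.2, -1, 0], [0, 0, 0], -1]
    - [[0.2, -1, 0], [0, 0, 0], -1]
    - [[0.2, -1, 0], [0, 0, 0], -1]
    - [[0.2, -1, 0], [0, 0, 0], -1]
    - [[0, 0, 0], [0, 0, 0], -1]

```text
clock: 5.05
tcp_pos: [0.544, -0.2564, 0.1697]
orientation: [0.001, 0.749, 0.663, -0.0]
wrist_force: [-0.1, 1.4, -0.4]
finger_gap: 0.0056
```

Run:
```python
from h import *
st()
a=snap('top','top3');b=snap('side','side3')
st()
ct=a['frame'][145:245,290:410];cs=b['frame'][60:190,120:260]
cv2.imwrite('pics/v3.png',np.hstack([cv2.resize(c[:,:,::-1],(400,400),interpolation=cv2.INTER_CUBIC) for c in (ct,cs)]))
```

```text
t 5.05 tcp [ 0.544  -0.2564  0.1697] jaw deg -6.92 z [ 0.001 -0.002 -1.   ] gap 0.0056 F [-0.1  1.4 -0.4] q [-0.57  0.4  -0.04  1.14 -0.    1.12]
t 5.15 tcp [ 0.5427 -0.252   0.1696] jaw deg -6.75 z [-0.001  0.001 -1.   ] gap 0.0055 F [-0.4  0.6  0.3] q [-0.57  0.39 -0.04  1.14  0.    1.12]
```

View pics/v3.png

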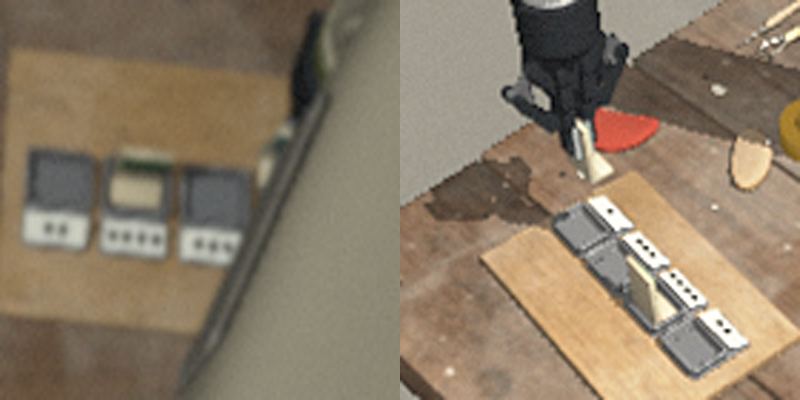

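```bash
cat >> h.py <<'E'
def overlay(fn,out,cen,off,yaw_deg,hw=(20,20),s=15,hi=.042):
    # predicted tile corners (tile frame) given plate mid xy & underside z in world: cen=(x,y,zbase); off along tile x
    f,K,T=load(fn); a=np.radians(yaw_deg); ey=np.array([np.cos(a),np.sin(a),0]); ex=np.array([np.sin(a),-np.cos(a),0])
    L=[(sx*.021,y,z) for sx in(-1,1) for y,z in((.004,0),(.004,.062),(-.004,.062),(-.022,0),(-.004,.012))]
    P=np.array([np.array(cen)+ex*(x+off)+ey*y+np.array([0,0,z]) for x,y,z in L])
    uv=proj(K,T,P); m=uv.mean(0); x0,y0=int(m[0]-hw[0]),int(m[1]-hw[1]); c=f[y0:y0+2*hw[1],x0:x0+2*hw[0]]
    im=cv2.resize(c[:,:,::-1],None,fx=s,fy=s,interpolation=cv2.INTER_CUBIC)
    q=((uv-[x0,y0]+.5)*s-.5).astype(int)
    for i,p in enumerate(q): cv2.circle(im,tuple(map(int,p)),3,(0,0,255) if i<5 else (255,0,0),-1)
    cv2.imwrite(f'pics/{out}.png',im); return x0,y0
E
python3 - <<'E'
from h import *
print(overlay('side3','o3',(.5435,-.255,.128),0,-6.8))
E
```

```text
(163, 86)
```

View pics/o3.png

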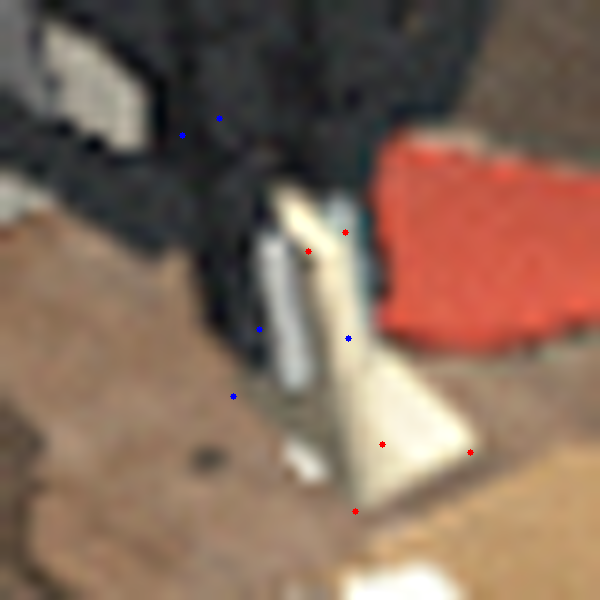

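move_arm:
  commands:
    - [[-0.06, -0.6, 0], [0, 0, 0], -1]
    - [[0, -0.42, 0], [0, 0, 0], -1]
    - [[0, 0, -0.9], [0, 0, 0], -1]
    - [[0, 0, -0.5], [0, 0, 0], -1]
    - [[0, 0, 0], [0, 0, 0], -1]

```text
clock: 5.65
tcp_pos: [0.5386, -0.29, 0.1111]
orientation: [-0.003, 0.747, 0.665, -0.001]
wrist_force: [-0.3, 0.2, -0.9]
finger_gap: 0.0061
```

Run:
```python
from h import *
st()
b=snap('side','side4')
st()
print(overlay('side4','o4',(.5407,-.2925,.114-.042),0,-6.8))
```

```text
t 5.65 tcp [ 0.5386 -0.29    0.1111] jaw deg -6.6 z [-0.005  0.004 -1.   ] gap 0.0061 F [-0.3  0.2 -0.9] q [-0.63  0.46 -0.09  1.03  0.    1.06]
t 5.7 tcp [ 0.5397 -0.2906  0.1131] jaw deg -6.59 z [-0.003  0.002 -1.   ] gap 0.0055 F [ 0.5  0.6 -0.1] q [-0.62  0.46 -0.08  1.03  0.    1.06]
(158, 95)
```

View pics/o4.png

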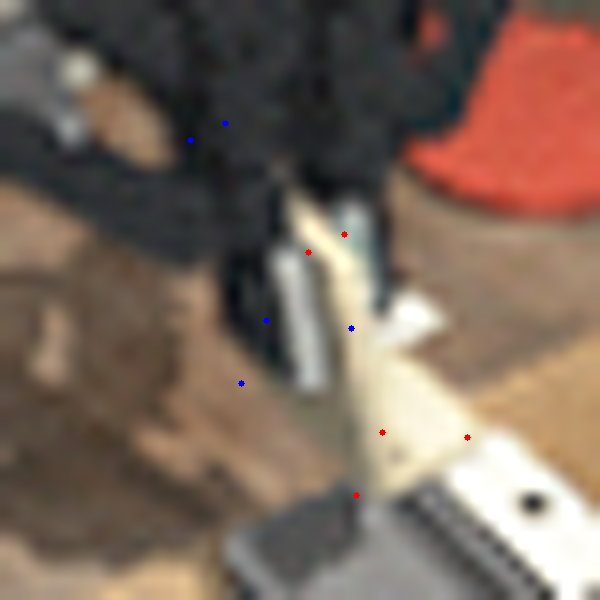

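move_arm:
  commands:
    - [[0, 0, 0], [0, 0, 0], -1]
    - [[0, 0, 0], [0, 0, 0], -1]

```text
clock: 5.9
tcp_pos: [0.5418, -0.2923, 0.1161]
orientation: [0.001, 0.747, 0.665, 0.0]
wrist_force: [0.6, -0.4, -0.7]
finger_gap: 0.0058
```

move_arm:
  commands:
    - [[0, 0, 0], [0, 0, 0], -1]

```text
clock: 6.0
tcp_pos: [0.5416, -0.2924, 0.1158]
orientation: [0.001, 0.747, 0.665, 0.0]
wrist_force: [-0.4, 0.8, -0.7]
finger_gap: 0.0056
```

move_arm:
  commands:
    - [[0, 0, 0], [0, 0, 0], -1]

```text
clock: 6.1
tcp_pos: [0.5412, -0.2923, 0.1153]
orientation: [0.001, 0.747, 0.665, 0.0]
wrist_force: [0.2, -0.1, -0.5]
finger_gap: 0.0053
```

Run:
```python
from h import *
b=snap('side','side5')
st()
print(overlay('side5','o5',(.541,-.2922,.115-.042),0,-6.8))
```

```text
t 6.15 tcp [ 0.5411 -0.2922  0.1151] jaw deg -6.63 z [ 0.001 -0.001 -1.   ] gap 0.0056 F [-0.5 -0.2 -0.6] q [-0.63  0.46 -0.08  1.03 -0.    1.06]
(158, 95)
```

View pics/o5.png

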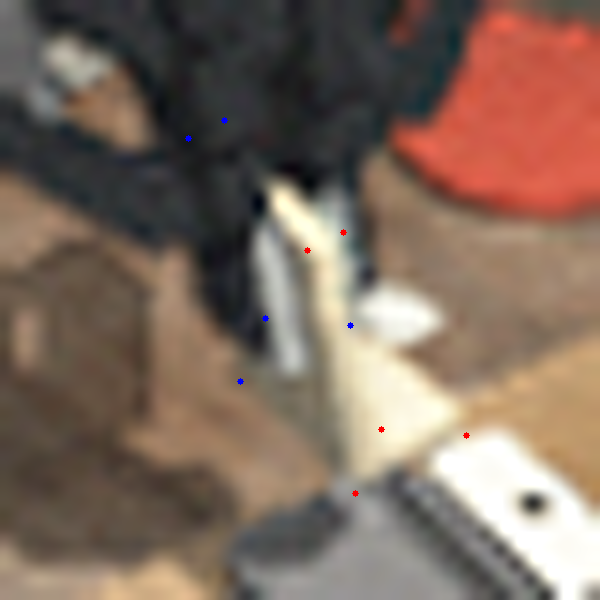

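Run:
```python
from h import *
print(overlay('side0','o6',(.5562,-.1582,.017),0,-6.65))
```

```text
(186, 134)
```

View pics/o6.png

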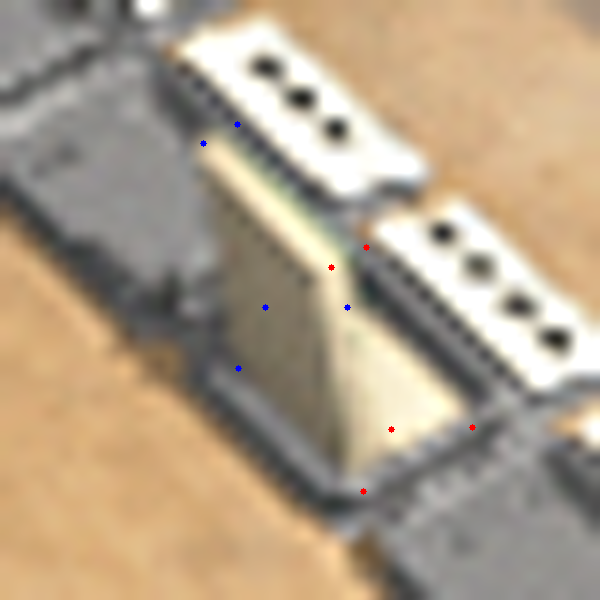

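move_arm:
  commands:
    - [[0, 0, -0.4], [0, 0, 0], -1]
    - [[0, 0, -0.4], [0, 0, 0], -1]
    - [[0, 0, -0.3], [0, 0, 0], -1]
    - [[0, 0, 0], [0, 0, 0], -1]
    - [[0, 0, 0], [0, 0, 0], -1]

```text
clock: 6.65
tcp_pos: [0.5407, -0.292, 0.0704]
orientation: [-0.0, 0.747, 0.665, -0.0]
wrist_force: [-0.1, -0.2, -0.3]
finger_gap: 0.0056
```

move_arm:
  commands:
    - [[0, 0, -0.1], [0, 0, 0], -1]
    - [[0, 0, -0.05], [0, 0, 0], -1]
    - [[0, 0, 0], [0, 0, 0], -1]

```text
clock: 6.95
tcp_pos: [0.5408, -0.2921, 0.0644]
orientation: [0.0, 0.747, 0.665, 0.0]
wrist_force: [-0.8, -0.4, -0.8]
finger_gap: 0.0061
```

Run:
```python
from h import *
b=snap('side','side6')
st()
print(overlay('side6','o7',(.5407,-.293,.017),0,-6.65))
```

```text
t 7.0 tcp [ 0.5408 -0.2921  0.0644] jaw deg -6.63 z [ 0. -0. -1.] gap 0.0056 F [-0.3 -0.3 -0.4] q [-0.63  0.5  -0.15  0.92  0.    1.06]
(161, 109)
```

View pics/o7.png

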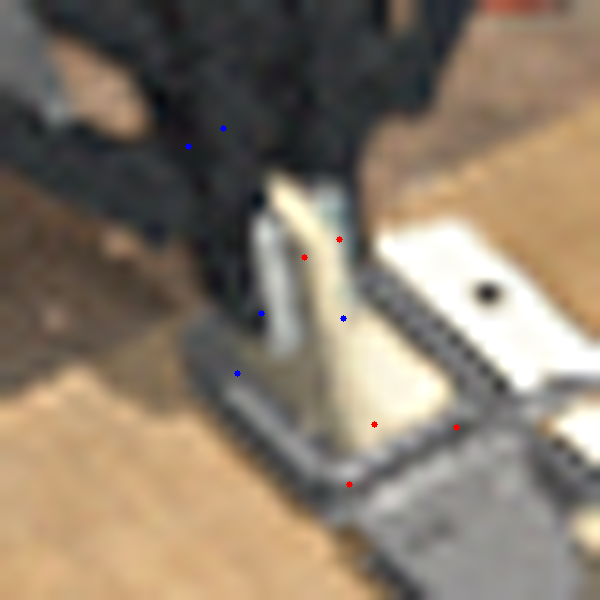

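move_arm:
  commands:
    - [[0, 0, -0.06], [0, 0, 0], -1]
    - [[0, 0, 0], [0, 0, 0], -1]

```text
clock: 7.2
tcp_pos: [0.5408, -0.2921, 0.0618]
orientation: [0.0, 0.747, 0.665, 0.0]
wrist_force: [-0.3, -0.9, 0.2]
finger_gap: 0.0062
```

move_arm:
  commands:
    - [[0, 0, -0.06], [0, 0, 0], -1]
    - [[0, 0, 0], [0, 0, 0], -1]

```text
clock: 7.4
tcp_pos: [0.5409, -0.2922, 0.0616]
orientation: [0.001, 0.747, 0.665, 0.0]
wrist_force: [-3.3, 2.0, 12.5]
finger_gap: 0.0059
```

move_arm:
  commands:
    - [[0, 0, -0.04], [0, 0, 0], -1]
    - [[0, 0, 0], [0, 0, 0], -1]

```text
clock: 7.6
tcp_pos: [0.541, -0.2922, 0.0616]
orientation: [0.001, 0.747, 0.665, 0.0]
wrist_force: [-7.1, 2.8, 20.7]
finger_gap: 0.0057
```

Run:
```python
from h import *
b=snap('side','side7')
st()
print(overlay('side7','o8',(.5407,-.293,.017),0,-6.65))
```

```text
t 7.65 tcp [ 0.541  -0.2922  0.0616] jaw deg -6.63 z [ 0.002 -0.002 -1.   ] gap 0.0052 F [-6.1  4.  21.2] q [-0.63  0.5  -0.15  0.92 -0.    1.06]
(161, 109)
```

View pics/o8.png

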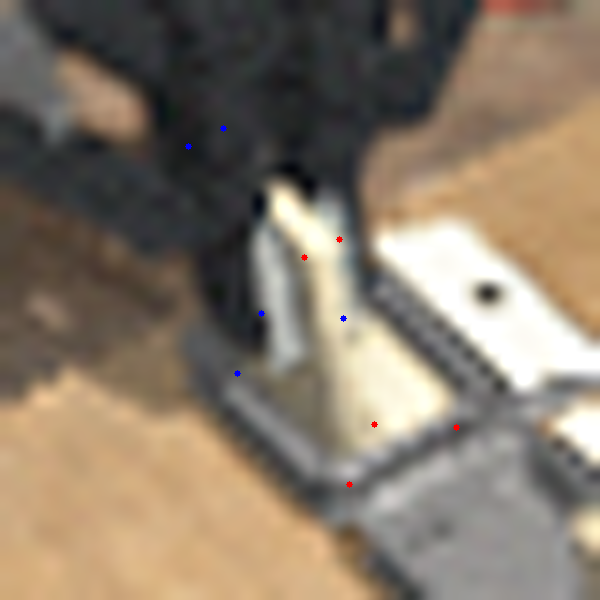

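move_arm:
  commands:
    - [[0, 0, 0.06], [0, 0, 0], -1]
    - [[0, 0, 0], [0, 0, 0], -0.8]
    - [[0, 0, 0], [0, 0, 0], -0.5]
    - [[0, 0, 0], [0, 0, 0], -0.3]
    - [[0, 0, 0], [0, 0, 0], -0.1]

```text
clock: 8.15
tcp_pos: [0.5406, -0.2919, 0.0598]
orientation: [-0.0, 0.747, 0.665, -0.0]
wrist_force: [-0.5, -0.2, 0.5]
finger_gap: 0.038
```

move_arm:
  commands:
    - [[0, 0, 0], [0, 0, 0], -0.1]
    - [[0, 0, 0.3], [0, 0, 0], -0.1]
    - [[0, 0, 0.8], [0, 0, 0], -0.1]
    - [[0, 0, 1], [0, 0, 0], -0.1]
    - [[0, 0, 0.8], [0, 0, 0], -0.1]

```text
clock: 8.65
tcp_pos: [0.541, -0.2923, 0.1792]
orientation: [0.001, 0.747, 0.665, 0.0]
wrist_force: [0.4, -0.3, 1.0]
finger_gap: 0.0386
```

move_arm:
  commands:
    - [[0.1, 1, 0], [0, 0, -0.2], -0.1]
    - [[0.1, 1, 0], [0, 0, -0.2], -0.1]
    - [[0.1, 1, 0], [0, 0, -0.2], -0.1]
    - [[0.1, 1, 0], [0, 0, -0.2], -0.1]
    - [[0.1, 1, 0], [0, 0, -0.2], -0.1]

```text
clock: 9.15
tcp_pos: [0.5609, -0.0906, 0.1775]
orientation: [0.001, 0.792, 0.611, 0.0]
wrist_force: [0.6, -0.1, -0.1]
finger_gap: 0.0383
```

Run:
```python
from h import *
st()
b=snap('side','side8');a=snap('top','top8')
overlay('side8','o9',(.5407,-.293,.017),0,-6.65)
overlay('top8','o9t',(.5407,-.293,.017),0,-6.65,(15,15),13)
A=cv2.imread('pics/o9.png');B=cv2.imread('pics/o9t.png');cv2.imwrite('pics/o9.png',np.hstack([cv2.resize(x,(400,400)) for x in (A,B)]))
```

```text
t 9.15 tcp [ 0.5609 -0.0906  0.1775] jaw deg -14.72 z [ 0.001 -0.    -1.   ] gap 0.0383 F [ 0.6 -0.1 -0.1] q [-0.3   0.33 -0.11  1.13  0.    1.53]
```

View pics/o9.png

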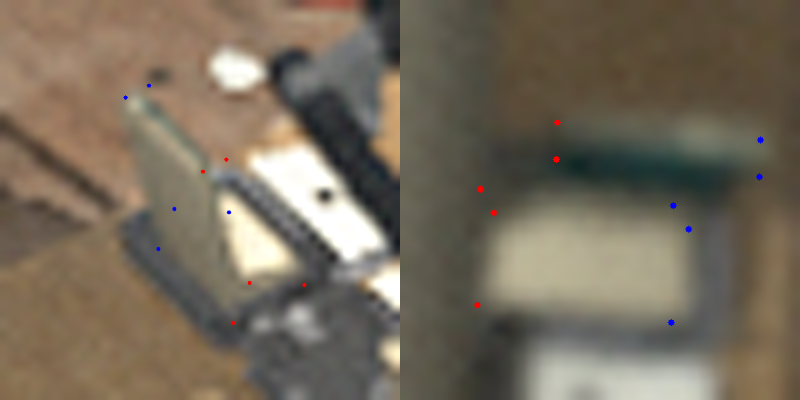

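move_arm:
  commands:
    - [[0.1, 1, 0], [0, 0, -0.07], -0.1]
    - [[0.1, 1, 0], [0, 0, 0], -0.1]
    - [[0.1, 1, 0], [0, 0, 0], -0.1]
    - [[0.1, 1, 0], [0, 0, 0], -0.1]
    - [[0.1, 1, 0], [0, 0, 0], -0.1]

```text
clock: 9.75
tcp_pos: [0.5811, 0.1088, 0.1773]
orientation: [0.0, 0.795, 0.607, 0.0]
wrist_force: [0.9, -0.6, -0.5]
finger_gap: 0.0383
```

move_arm:
  commands:
    - [[0.1, 1, 0], [0, 0, 0], -0.1]
    - [[0.1, 1, 0], [0, 0, 0], -0.1]
    - [[0.1, 1, 0], [0, 0, 0], -0.1]
    - [[0.1, 1, 0], [0, 0, 0], -0.1]
    - [[0.08, 0.81, 0], [0, 0, 0], -0.1]

```text
clock: 10.25
tcp_pos: [0.6004, 0.302, 0.1771]
orientation: [0.0, 0.794, 0.608, 0.001]
wrist_force: [0.7, 0.3, 0.7]
finger_gap: 0.0383
```

move_arm:
  commands:
    - [[0, 0.5, 0], [0, 0, 0], -0.1]
    - [[0, 0.5, 0], [0, 0, 0], -0.1]
    - [[0, 0, -0.7], [0, 0, 0], -0.1]
    - [[0, 0, -0.5], [0, 0, 0], -0.1]
    - [[0, 0, 0], [0, 0, 0], -0.1]

```text
clock: 10.75
tcp_pos: [0.5984, 0.3392, 0.1254]
orientation: [-0.001, 0.794, 0.607, -0.003]
wrist_force: [0.7, -0.3, -0.5]
finger_gap: 0.0387
```

move_arm:
  commands:
    - [[0, 0, 0], [0, 0, 0], -0.1]
    - [[0, 0, 0], [0, 0, 0], -0.1]

```text
clock: 10.95
tcp_pos: [0.6011, 0.3402, 0.1301]
orientation: [0.0, 0.795, 0.607, 0.001]
wrist_force: [0.6, 0.7, 0.4]
finger_gap: 0.0383
```

Run:
```python
from h import *
st()
b=snap('side','side10')
overlay('side10','o10',(.600,.3405,0),0,-15.2,(25,25),12)
overlay('side8','o10b',(.5407,-.293,.017),0,-6.65)
```

```text
t 10.95 tcp [0.6011 0.3402 0.1301] jaw deg -15.22 z [ 0.002  0.001 -1.   ] gap 0.0383 F [0.6 0.7 0.4] q [ 0.4   0.59  0.18  1.16 -0.    2.24]
```

View pics/o10.png

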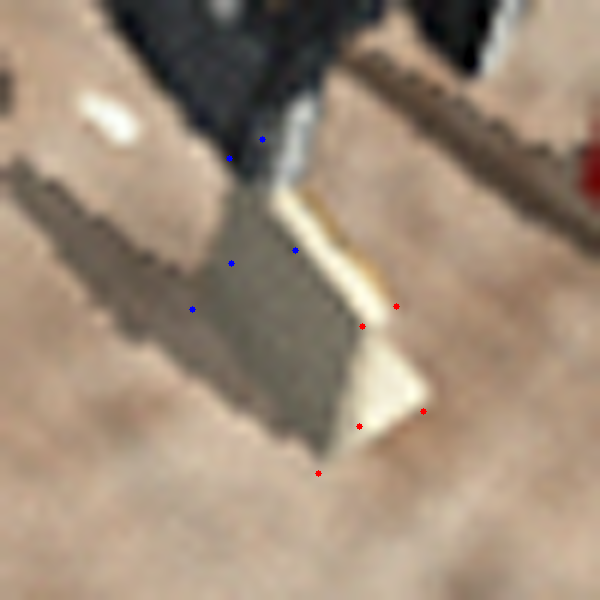

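move_arm:
  commands:
    - [[0, 0, -0.8], [0, 0, 0], -0.1]
    - [[0, 0, -0.8], [0, 0, 0], -0.1]
    - [[0, 0, -0.5], [0, 0, 0], -0.1]
    - [[0, 0, 0], [0, 0, 0], -0.1]
    - [[0, 0, 0], [0, 0, 0], -0.1]

```text
clock: 11.5
tcp_pos: [0.6006, 0.3404, 0.0455]
orientation: [0.0, 0.794, 0.607, 0.001]
wrist_force: [-0.4, 1.0, 1.4]
finger_gap: 0.0385
```

move_arm:
  commands:
    - [[0, 0, 0], [0, 0, 0], -0.5]
    - [[0, 0, 0], [0, 0, 0], -0.75]
    - [[0, 0, 0], [0, 0, 0], -1]
    - [[0, 0, 0], [0, 0, 0], -1]
    - [[0, 0, 0], [0, 0, 0], -1]

```text
clock: 12.0
tcp_pos: [0.6012, 0.3409, 0.0466]
orientation: [0.0, 0.794, 0.607, 0.002]
wrist_force: [-0.9, -0.6, 6.1]
finger_gap: 0.0058
```

Run:
```python
from h import *
st()
b=snap('side','side11')
overlay('side11','o11',(.600,.3405,0),0,-15.2,(25,25),12)
```

```text
t 12.0 tcp [0.6012 0.3409 0.0466] jaw deg -15.19 z [ 0.003  0.001 -1.   ] gap 0.0058 F [-0.9 -0.6  6.1] q [0.4  0.65 0.06 0.98 0.   2.24]
```

View pics/o11.png

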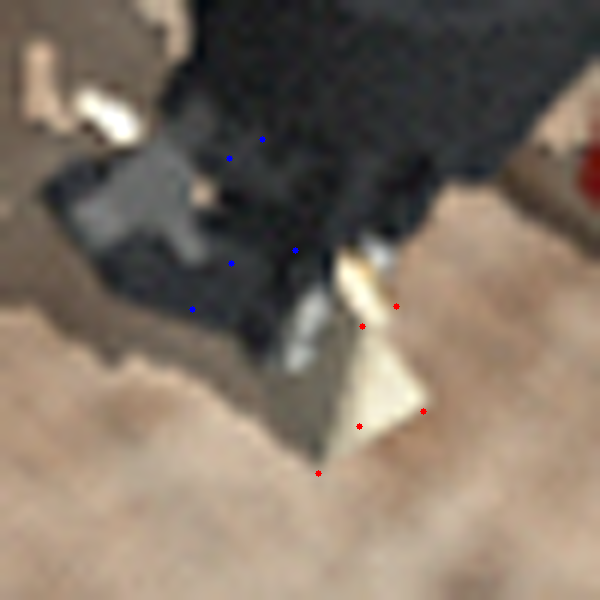

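move_arm:
  commands:
    - [[0, 0, 0.5], [0, 0, 0], -1]
    - [[0, 0, 0.8], [0, 0, 0], -1]
    - [[0, 0, 0.9], [0, 0, 0], -1]
    - [[0, 0, 0.8], [0, 0, 0], -1]
    - [[0, 0, 0.3], [0, 0, 0], -1]

```text
clock: 12.55
tcp_pos: [0.6016, 0.3411, 0.181]
orientation: [0.001, 0.794, 0.607, 0.003]
wrist_force: [0.7, -0.1, -0.9]
finger_gap: 0.0059
```

move_arm:
  commands:
    - [[-0.1, -1, 0], [0, 0, 0.21], -1]
    - [[-0.1, -1, 0], [0, 0, 0.22], -1]
    - [[-0.1, -1, 0], [0, 0, 0.22], -1]
    - [[-0.1, -1, 0], [0, 0, 0.21], -1]
    - [[-0.1, -1, 0], [0, 0, 0.21], -1]

```text
clock: 13.05
tcp_pos: [0.5791, 0.1389, 0.1754]
orientation: [-0.0, 0.746, 0.666, -0.0]
wrist_force: [0.3, 0.8, -0.4]
finger_gap: 0.006
```

move_arm:
  commands:
    - [[-0.1, -1, 0], [0, 0, 0], -1]
    - [[-0.1, -1, 0], [0, 0, 0], -1]
    - [[-0.1, -1, 0], [0, 0, 0], -1]
    - [[-0.09, -1, 0], [0, 0, 0], -1]
    - [[0, -0.8, 0], [0, 0, 0], -1]

```text
clock: 13.55
tcp_pos: [0.5632, -0.0536, 0.1755]
orientation: [-0.0, 0.747, 0.665, -0.0]
wrist_force: [0.3, -0.1, -0.5]
finger_gap: 0.0055
```

move_arm:
  commands:
    - [[0, -0.6, 0], [0, 0, 0], -1]
    - [[0, -0.365, 0], [0, 0, 0], -1]
    - [[0, 0, -0.8], [0, 0, 0], -1]
    - [[0, 0, -0.7], [0, 0, 0], -1]
    - [[0, 0, 0], [0, 0, 0], -1]

```text
clock: 14.05
tcp_pos: [0.5611, -0.0891, 0.1121]
orientation: [-0.004, 0.747, 0.665, -0.002]
wrist_force: [-0.3, 0.7, -1.2]
finger_gap: 0.0058
```

move_arm:
  commands:
    - [[0, 0, 0], [0, 0, 0], -1]
    - [[0, 0, 0], [0, 0, 0], -1]
    - [[0, 0, 0], [0, 0, 0], -1]

```text
clock: 14.35
tcp_pos: [0.5655, -0.0903, 0.118]
orientation: [0.001, 0.747, 0.665, 0.001]
wrist_force: [0.0, -0.2, -0.4]
finger_gap: 0.0056
```

Run:
```python
from h import *
s=st();p=s['tcp_pos']
b=snap('side','side12');a=snap('top','top12')
overlay('side12','o12',(p[0],p[1],p[2]-.0466),0,-6.65)
overlay('top12','o12t',(.5407,-.293,.017),0,-6.65,(20,20),15)
A=cv2.imread('pics/o12.png');B=cv2.imread('pics/o12t.png');cv2.imwrite('pics/o12.png',np.hstack([cv2.resize(x,(400,400)) for x in (A,B)]))
```

```text
t 14.35 tcp [ 0.5655 -0.0903  0.118 ] jaw deg -6.6 z [ 0.003 -0.001 -1.   ] gap 0.0056 F [ 0.  -0.2 -0.4] q [-0.3   0.38 -0.19  0.99 -0.    1.39]
```

View pics/o12.png

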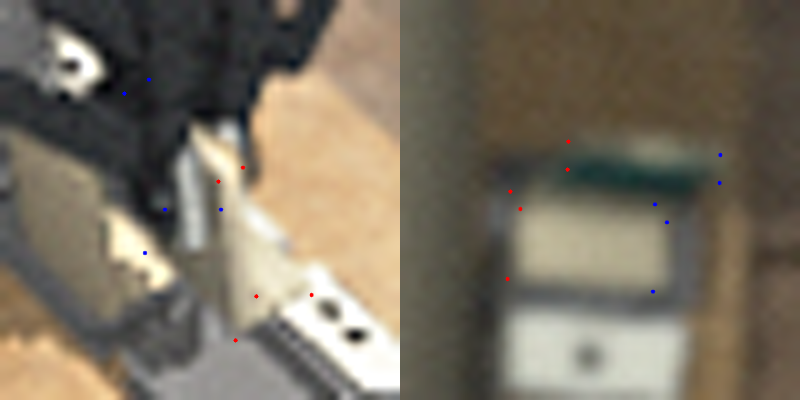

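move_arm:
  commands:
    - [[0, 0, -0.4], [0, 0, 0], -1]
    - [[0, 0, -0.4], [0, 0, 0], -1]
    - [[0, 0, -0.4], [0, 0, 0], -1]
    - [[0, 0, 0], [0, 0, 0], -1]
    - [[0, 0, 0], [0, 0, 0], -1]

```text
clock: 14.95
tcp_pos: [0.5645, -0.0902, 0.0688]
orientation: [0.0, 0.747, 0.665, 0.0]
wrist_force: [-0.4, -0.8, 0.3]
finger_gap: 0.006
```

move_arm:
  commands:
    - [[0, 0, -0.05], [0, 0, 0], -1]
    - [[0, 0, -0.05], [0, 0, 0], -1]
    - [[0, 0, 0], [0, 0, 0], -1]

```text
clock: 15.25
tcp_pos: [0.5646, -0.0903, 0.0647]
orientation: [0.0, 0.747, 0.665, 0.0]
wrist_force: [1.0, 0.9, -0.0]
finger_gap: 0.0057
```

move_arm:
  commands:
    - [[0, 0, -0.05], [0, 0, 0], -1]
    - [[0, 0, 0], [0, 0, 0], -1]

```text
clock: 15.45
tcp_pos: [0.5649, -0.0904, 0.0636]
orientation: [0.001, 0.747, 0.665, 0.0]
wrist_force: [-1.6, 0.7, 5.6]
finger_gap: 0.0057
```

Contact is at exactly the expected height, .0636. I'll press a touch more, then release.

move_arm:
  commands:
    - [[0, 0, -0.02], [0, 0, 0], -1]
    - [[0, 0, 0], [0, 0, 0], -1]

```text
clock: 15.65
tcp_pos: [0.565, -0.0904, 0.0635]
orientation: [0.001, 0.747, 0.665, 0.001]
wrist_force: [-3.7, 1.1, 11.8]
finger_gap: 0.0058
```

move_arm:
  commands:
    - [[0, 0, 0.03], [0, 0, 0], -1]
    - [[0, 0, 0], [0, 0, 0], -0.8]
    - [[0, 0, 0], [0, 0, 0], -0.5]
    - [[0, 0, 0], [0, 0, 0], -0.3]
    - [[0, 0, 0], [0, 0, 0], -0.1]

```text
clock: 16.15
tcp_pos: [0.5642, -0.0902, 0.0624]
orientation: [-0.0, 0.747, 0.665, -0.0]
wrist_force: [0.2, -0.3, -0.0]
finger_gap: 0.0385
```

move_arm:
  commands:
    - [[0, 0, 0], [0, 0, 0], -0.1]
    - [[0, 0, 0.3], [0, 0, 0], -0.1]
    - [[0, 0, 0.8], [0, 0, 0], -0.1]
    - [[0, 0, 1], [0, 0, 0], -0.1]
    - [[0, 0, 0.7], [0, 0, 0], -0.1]

```text
clock: 16.65
tcp_pos: [0.565, -0.0904, 0.178]
orientation: [0.001, 0.747, 0.665, 0.001]
wrist_force: [0.5, 0.2, -1.1]
finger_gap: 0.0387
```

move_arm:
  commands:
    - [[-0.4, 1, 0], [0, 0, 0.7], -0.25]
    - [[-0.4, 1, 0], [0, 0, 0.8], -0.25]
    - [[-0.4, 1, 0], [0, 0, 0.8], -0.25]
    - [[-0.4, 1, 0], [0, 0, 0.8], -0.25]
    - [[-0.4, 1, 0], [0, 0, 0.8], -0.25]

```text
clock: 17.15
tcp_pos: [0.4838, 0.1111, 0.1758]
orientation: [0.001, 0.539, 0.842, 0.0]
wrist_force: [1.0, -0.4, 0.7]
finger_gap: 0.0316
```

Run:
```python
from h import *
s=st()
b=snap('side','side13');a=snap('top','top13')
overlay('side13','o13',(.5645,-.0904,.017),0,-6.65)
overlay('top13','o13t',(.5645,-.0904,.017),0,-6.65,(20,20),15)
A=cv2.imread('pics/o13.png');B=cv2.imread('pics/o13t.png');cv2.imwrite('pics/o13.png',np.hstack([cv2.resize(x,(400,400)) for x in (A,B)]))
```

```text
t 17.15 tcp [0.4838 0.1111 0.1758] jaw deg 24.8 z [ 0.002  0.    -1.   ] gap 0.0316 F [ 1.  -0.4  0.7] q [ 0.06  0.2  -0.29  1.08  0.    1.2 ]
```

View pics/o13.png

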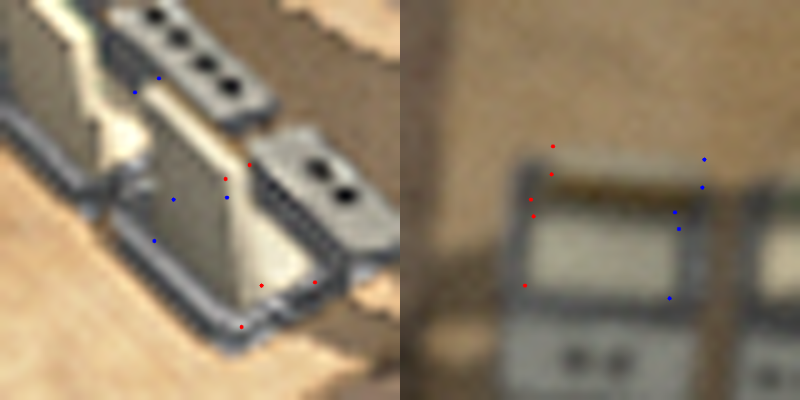

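move_arm:
  commands:
    - [[-0.5, 0.9, 0], [0, 0, -0.06], -0.25]
    - [[-0.36, 0.86, 0], [0, 0, 0], -0.25]
    - [[0, 0, -0.6], [0, 0, 0], -0.25]
    - [[0, 0, -0.65], [0, 0, 0], -0.25]
    - [[0, 0, 0], [0, 0, 0], -0.25]

```text
clock: 17.75
tcp_pos: [0.448, 0.1796, 0.1227]
orientation: [-0.002, 0.544, 0.839, -0.002]
wrist_force: [0.3, 0.4, 0.0]
finger_gap: 0.0319
```

move_arm:
  commands:
    - [[0, 0, 0], [0, 0, 0], -0.25]
    - [[0, 0, 0], [0, 0, 0], -0.25]

```text
clock: 17.95
tcp_pos: [0.4512, 0.1799, 0.1262]
orientation: [0.001, 0.544, 0.839, 0.001]
wrist_force: [0.1, -0.2, 0.0]
finger_gap: 0.0321
```

Run:
```python
from h import *
st()
b=snap('side','side14')
overlay('side14','o14',(.4497,.1807,0),0,24.2,(25,25),12)
```

```text
t 17.95 tcp [0.4512 0.1799 0.1262] jaw deg 24.03 z [ 0.002  0.    -1.   ] gap 0.0321 F [ 0.1 -0.2  0. ] q [ 0.21  0.22 -0.4   0.95 -0.    1.37]
```

View pics/o14.png

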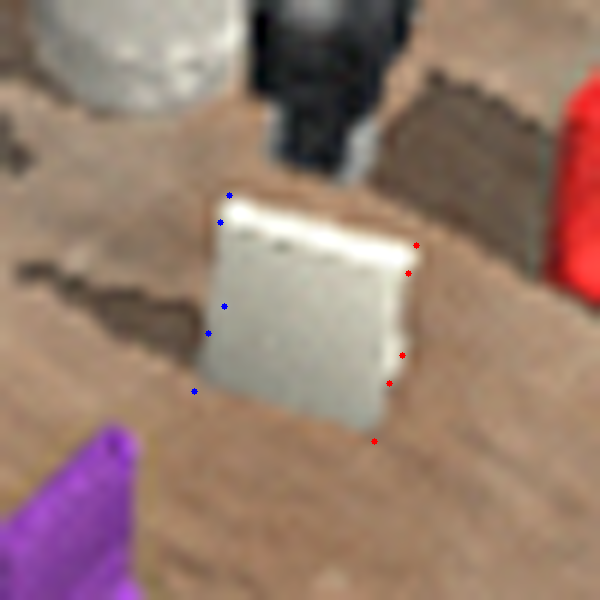

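move_arm:
  commands:
    - [[0, 0, -0.8], [0, 0, 0], -0.25]
    - [[0, 0, -0.8], [0, 0, 0], -0.25]
    - [[0, 0, -0.42], [0, 0, 0], -0.25]
    - [[0, 0, 0], [0, 0, 0], -0.25]
    - [[0, 0, 0], [0, 0, 0], -0.25]

```text
clock: 18.5
tcp_pos: [0.4508, 0.1801, 0.0449]
orientation: [0.0, 0.544, 0.839, 0.0]
wrist_force: [-0.0, 0.1, 0.4]
finger_gap: 0.0321
```

move_arm:
  commands:
    - [[0, 0, 0], [0, 0, 0], -0.5]
    - [[0, 0, 0], [0, 0, 0], -0.75]
    - [[0, 0, 0], [0, 0, 0], -1]
    - [[0, 0, 0], [0, 0, 0], -1]
    - [[0, 0, 0], [0, 0, 0], -1]

```text
clock: 19.0
tcp_pos: [0.4511, 0.1804, 0.0455]
orientation: [0.001, 0.544, 0.839, 0.001]
wrist_force: [-0.8, -1.0, 5.5]
finger_gap: 0.0057
```

Run:
```python
from h import *
st()
b=snap('side','side15')
overlay('side15','o15',(.4497,.1807,0),0,24.2,(25,25),12)
```

```text
t 19.0 tcp [0.4511 0.1804 0.0455] jaw deg 24.08 z [ 0.003  0.    -1.   ] gap 0.0057 F [-0.8 -1.   5.5] q [ 0.22  0.31 -0.51  0.75 -0.    1.37]
```

View pics/o15.png

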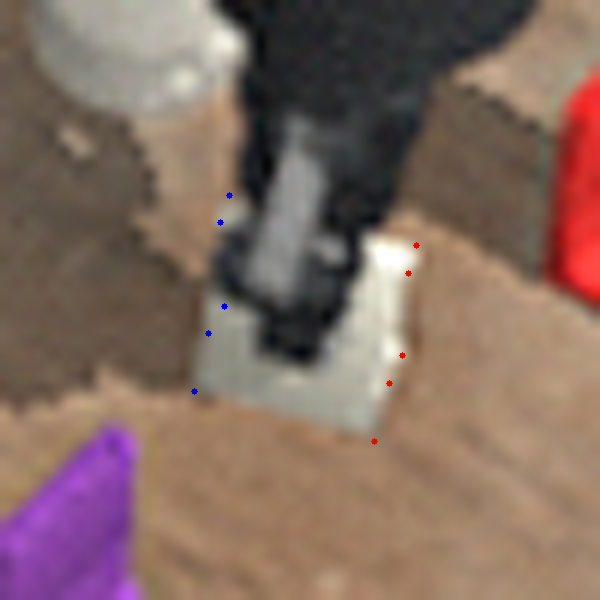

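move_arm:
  commands:
    - [[0, 0, 0.5], [0, 0, 0], -1]
    - [[0, 0, 0.8], [0, 0, 0], -1]
    - [[0, 0, 0.9], [0, 0, 0], -1]
    - [[0, 0, 0.8], [0, 0, 0], -1]
    - [[0, 0, 0.3], [0, 0, 0], -1]

```text
clock: 19.55
tcp_pos: [0.4518, 0.1806, 0.1799]
orientation: [0.002, 0.544, 0.839, 0.002]
wrist_force: [1.4, 0.4, -0.5]
finger_gap: 0.0064
```

move_arm:
  commands:
    - [[0.3, -1, 0], [0, 0, -0.7], -1]
    - [[0.3, -1, 0], [0, 0, -0.8], -1]
    - [[0.3, -1, 0], [0, 0, -0.8], -1]
    - [[0.3, -1, 0], [0, 0, -0.8], -1]
    - [[0.3, -1, 0], [0, 0, -0.74], -1]

```text
clock: 20.05
tcp_pos: [0.5099, -0.0214, 0.1756]
orientation: [-0.0, 0.748, 0.663, 0.0]
wrist_force: [1.6, 1.0, -0.3]
finger_gap: 0.006
```

move_arm:
  commands:
    - [[0.3, -1, 0], [0, 0, 0], -1]
    - [[0.3, -1, 0], [0, 0, 0], -1]
    - [[0.2, -1, 0], [0, 0, 0], -1]
    - [[0.1, -1, 0], [0, 0, 0], -1]
    - [[0.07, -0.65, 0], [0, 0, 0], -1]

```text
clock: 20.55
tcp_pos: [0.5487, -0.2086, 0.1751]
orientation: [0.0, 0.747, 0.664, -0.0]
wrist_force: [-0.1, -0.0, -1.8]
finger_gap: 0.006
```

move_arm:
  commands:
    - [[0, -0.5, 0], [0, 0, 0], -1]
    - [[0, 0, -0.6], [0, 0, 0], -1]
    - [[0, 0, -0.6], [0, 0, 0], -1]
    - [[0, 0, -0.3], [0, 0, 0], -1]
    - [[0, 0, 0], [0, 0, 0], -1]

```text
clock: 21.05
tcp_pos: [0.5472, -0.2246, 0.1137]
orientation: [-0.002, 0.747, 0.665, -0.001]
wrist_force: [0.2, -0.4, -0.2]
finger_gap: 0.0058
```

move_arm:
  commands:
    - [[0, 0, 0], [0, 0, 0], -1]
    - [[0, 0, 0], [0, 0, 0], -1]
    - [[0, 0, 0], [0, 0, 0], -1]

```text
clock: 21.35
tcp_pos: [0.5496, -0.2261, 0.1172]
orientation: [0.001, 0.747, 0.665, 0.0]
wrist_force: [-0.7, -0.5, -0.2]
finger_gap: 0.0058
```

Run:
```python
from h import *
s=st();p=s['tcp_pos']
b=snap('side','side16');a=snap('top','top16')
overlay('side16','o16',(p[0],p[1],p[2]-.0455),0,-6.65)
```

```text
t 21.35 tcp [ 0.5496 -0.2261  0.1172] jaw deg -6.61 z [ 0.002 -0.001 -1.   ] gap 0.0058 F [-0.7 -0.5 -0.2] q [-0.53  0.42 -0.14  1.01  0.    1.16]
```

View pics/o16.png

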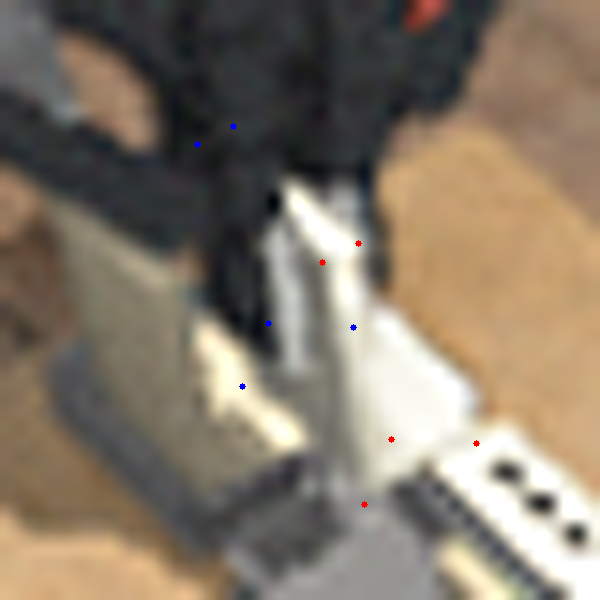

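move_arm:
  commands:
    - [[0, 0, -0.4], [0, 0, 0], -1]
    - [[0, 0, -0.4], [0, 0, 0], -1]
    - [[0, 0, -0.4], [0, 0, 0], -1]
    - [[0, 0, 0], [0, 0, 0], -1]
    - [[0, 0, 0], [0, 0, 0], -1]

```text
clock: 21.95
tcp_pos: [0.5488, -0.2258, 0.0682]
orientation: [-0.0, 0.747, 0.665, 0.0]
wrist_force: [0.4, -0.3, -0.6]
finger_gap: 0.0061
```

move_arm:
  commands:
    - [[0, 0, -0.05], [0, 0, 0], -1]
    - [[0, 0, -0.05], [0, 0, 0], -1]
    - [[0, 0, 0], [0, 0, 0], -1]

```text
clock: 22.25
tcp_pos: [0.549, -0.226, 0.0643]
orientation: [0.0, 0.747, 0.665, 0.0]
wrist_force: [-0.3, -0.3, -0.6]
finger_gap: 0.0062
```

move_arm:
  commands:
    - [[0, 0, -0.05], [0, 0, 0], -1]
    - [[0, 0, 0], [0, 0, 0], -1]

```text
clock: 22.45
tcp_pos: [0.5492, -0.2261, 0.0626]
orientation: [0.001, 0.747, 0.665, 0.0]
wrist_force: [-1.3, 0.1, 2.7]
finger_gap: 0.0058
```

move_arm:
  commands:
    - [[0, 0, -0.03], [0, 0, 0], -1]
    - [[0, 0, 0], [0, 0, 0], -1]

```text
clock: 22.65
tcp_pos: [0.5493, -0.2261, 0.0625]
orientation: [0.001, 0.747, 0.665, 0.0]
wrist_force: [-1.5, 2.6, 10.7]
finger_gap: 0.0064
```

move_arm:
  commands:
    - [[0, 0, 0.03], [0, 0, 0], -1]
    - [[0, 0, 0], [0, 0, 0], -0.8]
    - [[0, 0, 0], [0, 0, 0], -0.5]
    - [[0, 0, 0], [0, 0, 0], -0.3]
    - [[0, 0, 0], [0, 0, 0], -0.1]

```text
clock: 23.15
tcp_pos: [0.5486, -0.2258, 0.0616]
orientation: [-0.0, 0.747, 0.665, -0.0]
wrist_force: [0.5, -0.5, 0.4]
finger_gap: 0.038
```

move_arm:
  commands:
    - [[0, 0, 0], [0, 0, 0], -0.1]
    - [[0, 0, 0.3], [0, 0, 0], -0.1]
    - [[0, 0, 0.8], [0, 0, 0], -0.1]
    - [[0, 0, 1], [0, 0, 0], -0.1]
    - [[0, 0, 1], [0, 0, 0], -0.1]

```text
clock: 23.65
tcp_pos: [0.5484, -0.2257, 0.1878]
orientation: [-0.0, 0.747, 0.665, -0.0]
wrist_force: [0.2, -0.3, 0.0]
finger_gap: 0.0381
```

move_arm:
  commands:
    - [[-0.3, 1, 0.2], [0, 0, 0], -0.1]
    - [[-0.3, 1, 0], [0, 0, 0], -0.1]
    - [[-0.3, 1, 0], [0, 0, 0], -0.1]
    - [[-0.3, 1, 0], [0, 0, 0], -0.1]
    - [[-0.3, 1, 0], [0, 0, 0], -0.1]

```text
clock: 24.15
tcp_pos: [0.4882, -0.0245, 0.1951]
orientation: [0.001, 0.747, 0.665, 0.001]
wrist_force: [0.9, -0.5, 0.0]
finger_gap: 0.0388
```

move_arm:
  commands:
    - [[-0.3, 1, 0], [0, 0, 0], -0.1]
    - [[-0.3, 1, 0], [0, 0, 0], -0.1]
    - [[0, 1, 0], [0, 0, 0], -0.1]
    - [[0, 0.5, 0], [0, 0, 0], -0.1]
    - [[0, 0, 0], [0, 0, 0], -0.1]

```text
clock: 24.65
tcp_pos: [0.4646, 0.1165, 0.195]
orientation: [0.0, 0.745, 0.667, 0.001]
wrist_force: [-0.5, 0.3, -0.2]
finger_gap: 0.0381
```

Run:
```python
from h import *
st()
b=snap('side','side17');a=snap('top','top17')
ct=a['frame'][160:230,285:390];cs=b['frame'][110:210,140:260]
A=cv2.resize(ct[:,:,::-1],(480,320),interpolation=cv2.INTER_CUBIC);B=cv2.resize(cs[:,:,::-1],(320,320),interpolation=cv2.INTER_CUBIC)
cv2.imwrite('pics/v17.png',cv2.resize(cs[:,:,::-1],(720,600),interpolation=cv2.INTER_CUBIC))
cv2.imwrite('pics/v17t.png',cv2.resize(ct[:,:,::-1],(798,532),interpolation=cv2.INTER_CUBIC))
cv2.imwrite('pics/v17s.png',b['frame'][:,:,::-1])
```

```text
t 24.65 tcp [0.4646 0.1165 0.195 ] jaw deg -6.39 z [ 0.002  0.001 -1.   ] gap 0.0381 F [-0.5  0.3 -0.2] q [ 0.08  0.15 -0.3   1.12  0.    1.76]
```

View pics/v17.png

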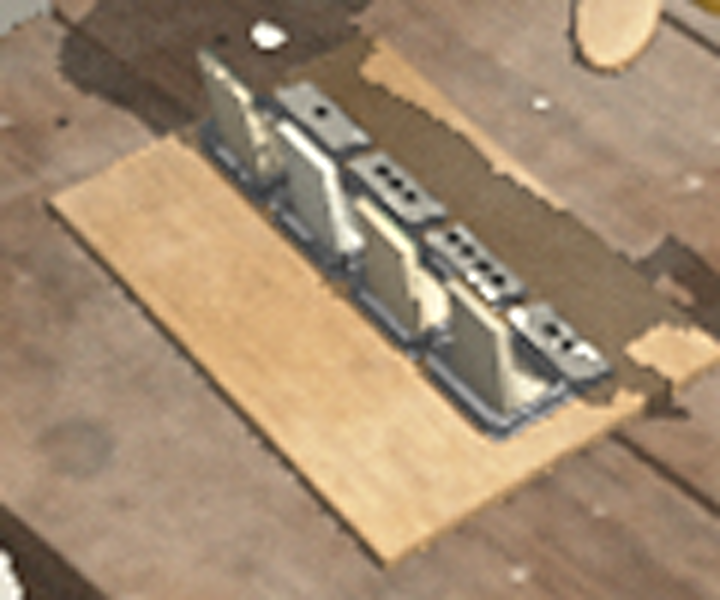

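View pics/v17t.png

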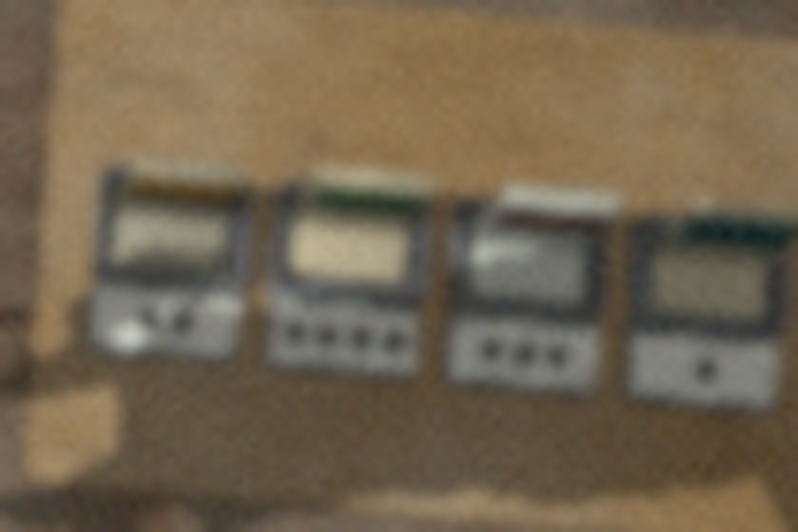

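View pics/v17s.png

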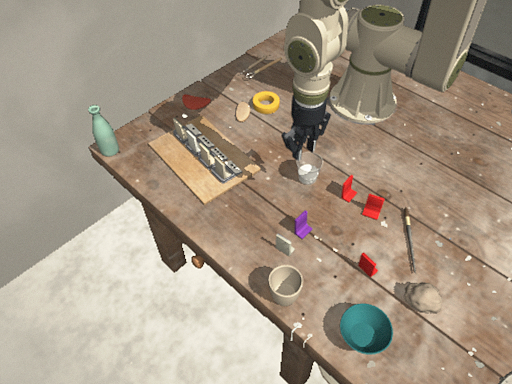

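Run:
```python
from h import *
print(job.hand_in()); st()
```

```text
the job is handed in; nothing more can be done
None
the job is handed in; nothing more can be done
```

I put the teal, mustard-yellow and dark brown tiles, in that order, into the one-, two- and three-dot pockets. I lowered each one until it touched the floor, let go, and then moved on to the next. The job was handed in at about 25 s; it reports no verdict.

**Placing:** The teal tile touched at TCP height 0.0616 m, the yellow at 0.0636 m and the brown at 0.0626 m. These match the pocket floor plus each tile's grip height to within about 0.2 mm. Contact forces stayed at about 21 N or less.

**Final pictures:** All three tiles stand upright with their glaze towards the labels. In the top view each foot is centred sideways in its pocket to about 1–2 mm. The green tile, the blue and white tile and both cups look unmoved, and the arm was clear of everything.

**What disagreed:** Predicted tile corners differed from the side pictures by up to about 1.3 pixels (3–4 mm). The green tile, which I never moved, showed a similar offset. I put it down to rounded tile edges and the 2 mm calibration, but did not check that further. The gripper read a gap of about 5.7 mm on the 8 mm plates all the way through, and I did not find out why. The grips held without slipping.

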